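Hang a hooked weight on the rack between its neighbours

ROBOT

A 6-joint arm with a two-finger parallel gripper is mounted at the origin on a cart in front of the work surface, level with it; the furniture and walls round the work are solid. World frame = base frame: x ahead of the robot, y to its left, z up, the work surface at z = 0. Lengths are in m, angles in rad, forces in N, time in s.
With the tool pointing down it reaches from about 0.3 to 0.875 m from the base axis. Payload 6.4 kg.
Tool frame: the origin (TCP) lies on the mounting face of the last link; the fingertips stand 166 mm ahead of it and the grasp point (between the pads) lies 147 mm ahead of it; y points along the fingers, x is the direction in which the jaws open and shut, and the axes are right-handed (so a half turn about y gives the same grasp; the last joint's range is limited). The gripper opens to 88 mm and grips with 3 to 60 N. Pads are 18 mm wide; open, the fingers measure 123 mm over their backs; the gripper's body (75 mm by 187 mm) begins 45 mm behind the grasp point.
Start: joints at [-1.522, 0.181, 1.607, -0, 1.354, -0.206], TCP at [0.145, -0.556, 0.405] pointing down, gripper open.
Joint ranges: [-2.99, 2.99], [-0.89, 2.07], [0.3, 2.58], [-1.14, 4.28], [0, 2.63], [-3.12, 3.12]. Speed limits (rad/s): [2.57, 2.57, 3.01, 3.14, 3.14, 3.14].

INTERFACE

Orientations are given as a unit quaternion [x, y, z, w].
In Python, from cell import arm gives the robot as it stands.
- The arm moves only by the tool apply_moves, never from a script. Its argument "steps" is one flat list of numbers, 7 for each row, row after row: the finger opening in m, from 0 to 0.0881, then the shift along the world's x, y, z in m, then the turn, a rotation vector about the world's x, y, z in rad. A call has 1 to 8 rows; each row is the pose to reach, as a shift and turn from the pose commanded when the call began; what a row does not reach only later rows make up. A row lasts 1/10 s, in which the tool goes at most 50 mm and 8.59 degrees, less where a joint would pass 70% of its speed; a pose out of reach is approached as far as the arm can. A call with a gripper value outside its range is refused whole. The fingers move at their own pace and stop on an object; the grip force is fixed at half the most. Time passes only in rows, so rows that repeat a pose let the fingers close. It gives the time, the measured TCP pose, the force and the opening at its end, in the units of the state.
- arm.get_state(): the state, without advancing time (a new reading comes with each control period).
- arm.grab_frame(name): name is "scene" or "top" or "wrist"; returns the picture (400x640x3 uint8, red, green, blue); there is no depth.
- arm.calibration(name): a dict with "K" (3x3 intrinsics, pixels), "rvec" (rotation vector, rad) and "tvec" (3), from world to camera coordinates, as OpenCV has them; the wrist camera has in their place "mount" (4x4, takes a point from camera to tool coordinates, whose origin is the TCP and whose axes are the tool frame's). Camera axes: x right, y down, z forward; pixel columns grow to the right and rows downward; lengths in m; the calibration is good to about 2 mm. A picture is of the moment at which its call begins: read the wrist's pose just before it. calibration takes no time and is no camera call.
- arm.close_job(): hands the job in, once; it reports no verdict.
The state is a dict: "t": time; "joint_pos": joint angles; "qd": joint speeds; "effort": joint torques, N m; "ee_pos": TCP position; "orientation": TCP orientation; "ft_force": force on the tool from outside, world axes, zero at the start; "moment": the same for the moment, N m; "grip_width": finger opening in m.
Only numpy, scipy, OpenCV 4.12 (cv2) and the standard library are available. Lean on these libraries where they do the work, as an engineer would, in place of code of your own. Each camera call takes 0.05 s, during which the arm holds its last target.

TASK

Pick up the hooked brass weight by the finger tab on its top and lower it gently through the gap between the two hanging weights, just in front of the tip of the brass middle arm, then bring its hook back over the tip so that it rests on the front part of that arm. Keeping it on the arm, slide it back until it gently meets the shoulder, let it drop fully into the notch there and leave it hanging at rest. Do not dislodge the two neighbours and leave the sleeve and the tin alone.

Things in the scene. Friction and masses are not known exactly. Their poses are not given: they have to be found in the camera images.
- brass_weight: Loose hooked weight with a brass body, 260 g (+-20 %), upright on the bench. Origin at the centre of its underside, z up. Body: cylinder 30 mm in diameter, 42 mm tall; above it a steel hook and finger tab, 140 mm tall in all. It may hang either way round on the arm. Pressing it on the rack with more than 20 N is too much.
- brass_hook (a point): Middle of the flat underside of its hook bridge, on the axis 85 mm above its bottom: the face that rests on the arm. The hook is an inverted U of 8 mm wide bar (along local x), open downward: stem on the local +y side, lip on -y (20 mm long, end flared outward), 10 mm clear between them (local y -5 to +5 mm).
- brass_tab (a point): Centre of the brass weight's finger tab, on the axis 125 mm above its bottom. Flat steel tab 10 mm thick (local x), 16 mm wide (local y), 110 to 140 mm above the bottom, on a 9 mm neck. Grip it across its 10 mm thickness (fingers closing along local x): on the rack the fingers then stand in line with the arm, off the neighbours.
- rack: Grey fixed rack, base 190x130x12 mm, upright 110 mm wide and 143 mm high at its back (local x 30 to 52 mm), three level arms pointing to local -x, 36 mm apart. Origin on the bench under the middle arm; x to the rear along the arms, y left, z up. Arms: 6 mm wide, 14 mm deep, flat top 135 mm above the bench. Outer arms are longer (tips at x -143 mm) and carry the neighbours.
- gap (a point): Middle of the gap between the neighbours, at the height of the arm tops (rack local x -115, y 0, z 135 mm). The neighbours hang at x -115, y +-36 mm: 42 mm between their bodies, 6 mm on each side of the brass weight. The middle arm ends behind this point: its tip is 24 to 54 mm to local +x of it, so the weight can be lowered here to hook height.
- entry (a point): Point on the top of the middle arm (rack local x -53, y 0, z 135 mm). However the arm is set, its flat front part lies here, at least 5 mm behind the tip and 9 mm before the notch: bring the hook here just above the arm, moving to local +x from the gap, and set it down.
- root_of_arm (a point): Middle arm at the upright's front face (local x 30, y 0, z 135 mm). The brass arm is clamped at a setting that differs by up to 30 mm and is not measured: its shoulder (rigid stop, 12 mm above the arm top) faces forward somewhere at local x -30 to 0. Right before it a notch 14 mm long, 5 mm deep (floor at 130 mm); a hook against the shoulder is wholly over it. Before that 44 mm of flat top.
- steel_weight: Neighbour: hooked weight with bright steel body 30 mm in diameter, 42 mm tall, same hook as the brass one but no tab (93 mm tall in all), hanging loosely in the notch of an outer arm (left or right), bottom 45 mm above the bench. Origin at the centre of its underside.
- steel_hook (a point): Middle of the underside of the bright steel weight's hook bridge, 85 mm above its bottom.
- dark_weight: Neighbour: hooked weight with dark steel body 30 mm in diameter, 36 mm tall, same hook, no tab (93 mm tall in all), hanging loosely in the notch of the other outer arm, bottom 45 mm above the bench. Origin at the centre of its underside.
- dark_hook (a point): Middle of the underside of the dark weight's hook bridge, 85 mm above its bottom.
- sleeve: Loose brass-coloured sleeve, 30 mm in diameter, 18 mm tall, on the bench; origin at the centre of its underside. Bystander.
- tin: Loose round metal parts tin, 64 mm in diameter, 22 mm tall, on the bench; origin at the centre of its underside. Bystander.
Mind the look-alikes: they are no part of the job. Leave any orange or red look-alike of the brass_weight alone.

How it is judged:
By the outcome, as a careful person would: the job done as asked, in the order asked, and still so for the second after the job is handed in, with the robot touching nothing.
It also fails if it takes over 69 s, if anything falls off the work surface, if the arm or the gripper's body presses on something with over 40 N, if the wrist force passes 120 N, or if a joint passes its speed limit or range.

## Working session

There is one attempt and no reset: what is moved stays moved. The work goes in short steps, Python scripts to look and compute and a tool call to move; the robot and the scene stay as the last step left them, time stands still between calls to the robot, and variables do not carry over. Pictures are saved under pics/ and viewed, and the job is handed in when it is done.

Besides the shell and the picture viewer there is one more tool, called after ">>>" by a JSON object that holds its "method" and its "body". apply_moves: Moves the arm, as the interface text tells. Its arguments: {"type":"object","properties":{"steps":{"type":"array","items":{"type":"number"}}},"required":["steps"]}

```bash
mkdir -p pics; ls; python3 - <<'E'
from cell import arm
import cv2
print(arm.get_state())
for n in("scene","top","wrist"):
    c=arm.calibration(n);print(n,c)
    cv2.imwrite(f"pics/{n}0.png",arm.grab_frame(n)[:,:,::-1])
E
```

```text
pics
{'t': 0.0, 'joint_pos': array([-1.52228400e+00,  1.81553979e-01,  1.60800033e+00,  2.02921143e-05,
        1.35381651e+00, -2.06300225e-01]), 'qd': array([ 9.67103872e-05,  2.69911564e-04, -1.90893317e-03, -7.71418278e-04,
        7.59960116e-04,  1.79058643e-03]), 'effort': array([-1.09048844e-03, -4.33867371e+01, -3.41854262e+01,  7.00929319e-02,
        3.86355864e-02, -1.26712521e-04]), 'ee_pos': array([ 0.14494396, -0.55617078,  0.40380632]), 'orientation': array([-0.55899442,  0.43282031, -0.43201472,  0.5599599 ]), 'ft_force': array([ 0.32589074, -0.68331295,  0.14780159]), 'moment': array([ 0.01226701,  0.04962161, -0.02701307]), 'grip_width': 0.08802893808624314}
scene {'K': array([[444.87959528,   0.        , 324.16582816],
       [  0.        , 444.87959528, 196.62207038],
       [  0.        ,   0.        ,   1.        ]]), 'rvec': array([ 1.76254668, -1.0490589 ,  0.69282006]), 'tvec': array([-0.19866917,  0.27894536,  0.58154157])}
top {'K': array([[375.27370628,   0.        , 321.96331838],
       [  0.        , 375.27370628, 196.83219118],
       [  0.        ,   0.        ,   1.        ]]), 'rvec': array([ 2.18342048, -2.16335727,  0.16819193]), 'tvec': array([0.00836825, 0.51067352, 0.88295273])}
wrist {'K': array([[342.59044413,   0.        , 319.21717635],
       [  0.        , 342.59044413, 196.40273855],
       [  0.        ,   0.        ,   1.        ]]), 'mount': array([[ 9.99999708e-01,  2.98599993e-04,  7.02817823e-04,
        -2.30054389e-05],
       [-5.80254154e-04, -3.01175473e-01,  9.53568560e-01,
         1.98548910e-02],
       [ 4.96407056e-04, -9.53568689e-01, -3.01175212e-01,
         7.80712769e-02],
       [ 0.00000000e+00,  0.00000000e+00,  0.00000000e+00,
         1.00000000e+00]])}
```

View pics/scene0.png

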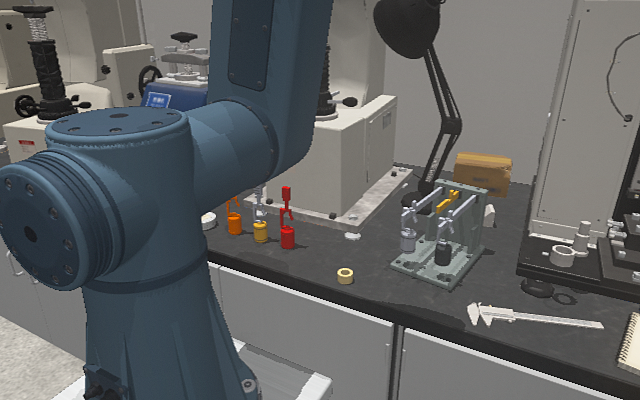

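View pics/top0.png

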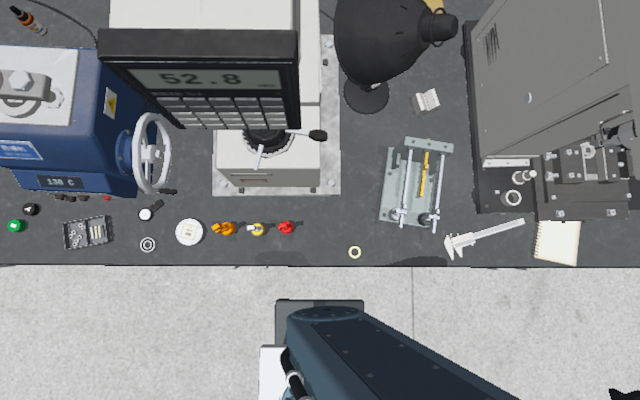

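View pics/wrist0.png

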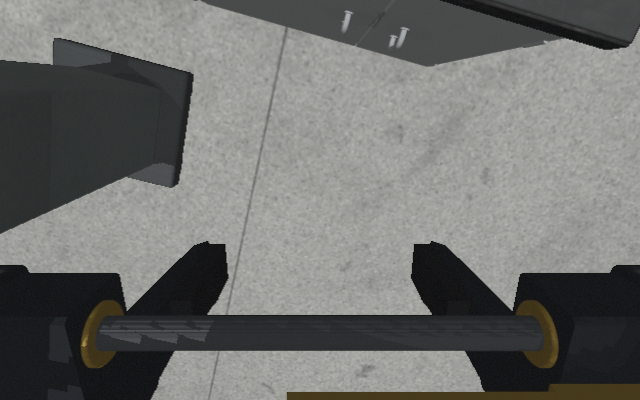

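```bash
cat > h.py <<'E'
import numpy as np,cv2
from scipy.spatial.transform import Rotation as R
from cell import arm
def cam(n,st=None):
    c=arm.calibration(n)
    if n!="wrist":
        Rm=cv2.Rodrigues(c["rvec"])[0];return c["K"],Rm,np.array(c["tvec"]).ravel()
    T=np.eye(4);T[:3,:3]=R.from_quat(st["orientation"]).as_matrix();T[:3,3]=st["ee_pos"]
    W=T@c["mount"];Rm=W[:3,:3].T;return c["K"],Rm,-Rm@W[:3,3]
def ray(C,px):
    K,Rm,t=C;d=Rm.T@np.linalg.inv(K)@np.array([px[0],px[1],1.]);return -Rm.T@t,d/np.linalg.norm(d)
def onz(C,px,z):
    o,d=ray(C,px);return o+d*(z-o[2])/d[2]
def proj(C,P):
    K,Rm,t=C;q=(K@(Rm@np.atleast_2d(P).T+t[:,None])).T;return q[:,:2]/q[:,2:]
def tri(C1,p1,C2,p2):
    o1,d1=ray(C1,p1);o2,d2=ray(C2,p2)
    s=np.linalg.lstsq(np.c_[d1,-d2],o2-o1,rcond=None)[0]
    a,b=o1+s[0]*d1,o2+s[1]*d2;return (a+b)/2,np.linalg.norm(a-b)
def crop(im,x0,y0,x1,y1,s,fn):
    cv2.imwrite(fn,cv2.resize(im[y0:y1,x0:x1,::-1],None,fx=s,fy=s,interpolation=cv2.INTER_CUBIC))
E
python3 - <<'E'
from h import *
t=cv2.imread("pics/top0.png")[:,:,::-1]; s=cv2.imread("pics/scene0.png")[:,:,::-1]
crop(t,205,205,305,255,8,"pics/t_w.png");crop(t,370,130,470,240,5,"pics/t_r.png")
crop(s,200,170,360,290,5,"pics/s_w.png");crop(s,380,150,500,295,4,"pics/s_r.png")
C=cam("top")
for n,p,z in [("body",(258,229),.04),("rackbaseFL",(379,222),.012),("sleeve",(355,252),0.018),("tin",(189,231),.022)]: print(n,onz(C,p,z))
print(ray(C,(0,0))[0],ray(cam("scene"),(0,0))[0])
E
```

```text
body [0.43085713 0.16467852 0.04      ]
rackbaseFL [ 0.45165511 -0.12943422  0.012     ]
sleeve [ 0.37781302 -0.0687569   0.018     ]
tin [0.42530874 0.33208184 0.022     ]
[0.39915263 0.04217815 0.9377426 ] [-0.27797305 -0.37257191  0.48927672]
```

View pics/t_w.png

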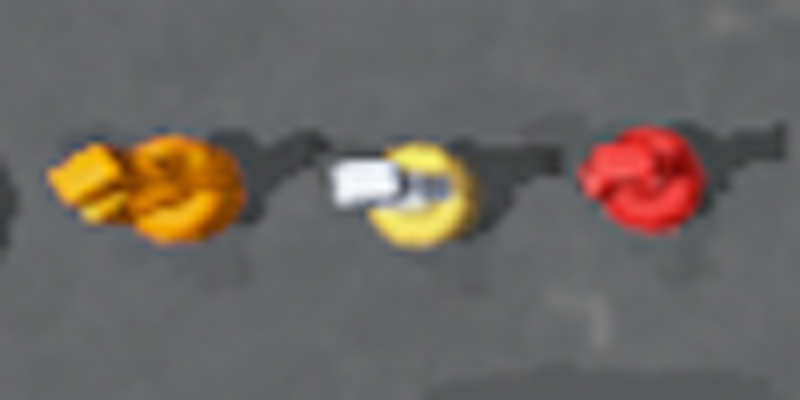

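View pics/t_r.png

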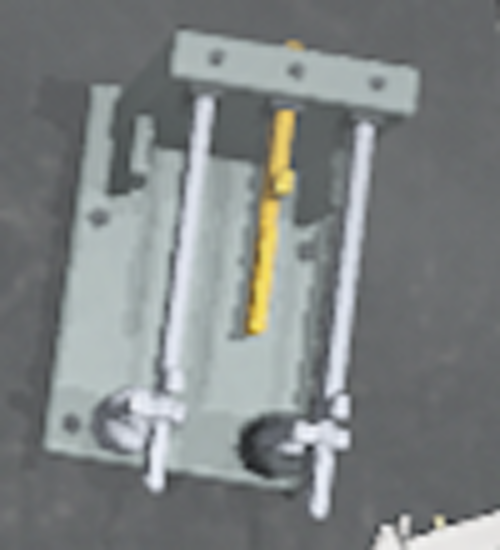

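View pics/s_w.png

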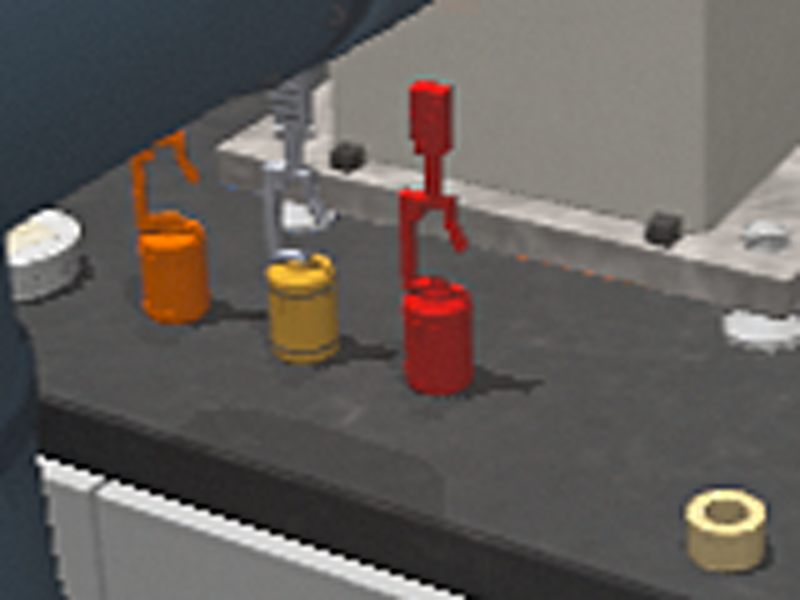

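View pics/s_r.png

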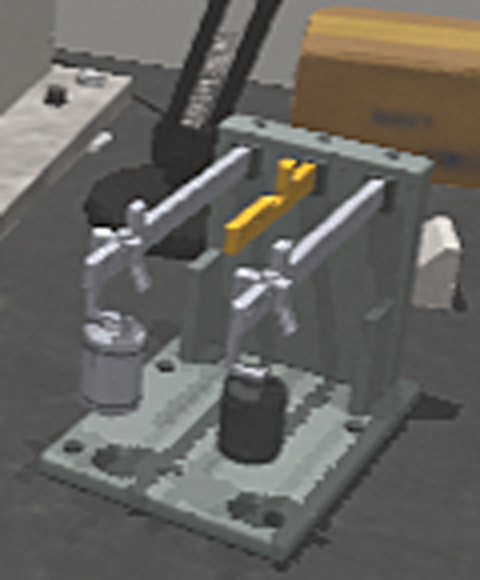

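```bash
python3 - <<'E'
from h import *
t=cv2.imread("pics/top0.png"); s=cv2.imread("pics/scene0.png")
C=cam("top");S=cam("scene")
st=arm.get_state();print(R.from_quat(st["orientation"]).as_matrix().round(3))
# rack by top picks
pk={"tipL":((401.2,228.),.135),"tipR":((434,233.2),.135),"rootL":((411,149.4),.135),"rootR":((443,154.4),.135),"btip":((421.4,196.6),.135),"broot":((427.2,152.2),.135),"baseFL":((379.2,220.3),.012),"baseBL":((388.7,147.2),.012),"upBL":((405.8,136.),.143),"upBR":((454,143.6),.143),"upFL":((404.3,145.3),.143),"upFR":((453,153.2),.143)}
for k,(p,z) in pk.items(): print(k,onz(C,p,z).round(4))
for nm,im,c,box in(("top",t,C,(410,130,440,200)),("scene",s,S,(430,180,465,220))):
    h=cv2.cvtColor(im,cv2.COLOR_BGR2HSV);m=((h[...,0]>15)&(h[...,0]<32)&(h[...,1]>150)&(h[...,2]>90)).astype(np.uint8)
    x0,y0,x1,y1=box
    ys,xs=np.nonzero(m[y0:y1,x0:x1]);ys+=y0;xs+=x0
    print(nm,len(xs),[ (y,xs[ys==y].min(),xs[ys==y].max()) for y in np.unique(ys)])
    x0,y0,x1,y1=(242,215,275,245) if nm=="top" else (245,210,275,250)
    ys,xs=np.nonzero(m[y0:y1,x0:x1]);print("body",xs.min()+x0,xs.max()+x0,ys.min()+y0,ys.max()+y0)
# white tab in top
g=t.min(2);ys,xs=np.nonzero(g[215:245,240:262]>170);print("tab",cv2.minAreaRect(np.c_[xs+240,ys+215].astype(np.float32)))
E
```

```text
[[ 0.252 -0.     0.968]
 [-0.968  0.001  0.252]
 [-0.001 -1.     0.   ]]
tipL [ 0.4322 -0.1545  0.135 ]
tipR [ 0.4217 -0.2254  0.135 ]
rootL [ 0.6055 -0.1795  0.135 ]
rootR [ 0.5953 -0.2506  0.135 ]
btip [ 0.5007 -0.2     0.135 ]
broot [ 0.5997 -0.2155  0.135 ]
baseFL [ 0.4559 -0.13    0.012 ]
baseBL [ 0.642  -0.1564  0.012 ]
upBL [ 0.6334 -0.1664  0.143 ]
upBR [ 0.618  -0.2729  0.143 ]
upFL [ 0.6124 -0.1627  0.143 ]
upFR [ 0.5964 -0.2699  0.143 ]
top 36 [(np.int64(172), np.int64(424), np.int64(424)), (np.int64(174), np.int64(422), np.int64(422)), (np.int64(175), np.int64(422), np.int64(423)), (np.int64(176), np.int64(422), np.int64(422)), (np.int64(177), np.int64(422), np.int64(422)), (np.int64(181), np.int64(421), np.int64(421)), (np.int64(182), np.int64(421), np.int64(423)), (np.int64(183), np.int64(421), np.int64(423)), (np.int64(184), np.int64(421), np.int64(422)), (np.int64(185), np.int64(421), np.int64(423)), (np.int64(187), np.int64(420), np.int64(421)), (np.int64(188), np.int64(421), np.int64(421)), (np.int64(189), np.int64(420), np.int64(420)), (np.int64(190), np.int64(420)
[... 792 characters left out ...]
64(453)), (np.int64(201), np.int64(443), np.int64(451)), (np.int64(202), np.int64(441), np.int64(451)), (np.int64(203), np.int64(440), np.int64(449)), (np.int64(204), np.int64(439), np.int64(448)), (np.int64(205), np.int64(438), np.int64(447)), (np.int64(206), np.int64(437), np.int64(446)), (np.int64(207), np.int64(437), np.int64(445)), (np.int64(208), np.int64(437), np.int64(443)), (np.int64(209), np.int64(437), np.int64(442)), (np.int64(210), np.int64(437), np.int64(441)), (np.int64(211), np.int64(436), np.int64(439)), (np.int64(212), np.int64(436), np.int64(438))]
body 254 267 221 242
tab ((252.0923309326172, 227.26156616210938), (10.418916702270508, 4.713319778442383), 7.125016689300537)
```

>>> {"method": "apply_moves", "body": {"steps": [0.088,0.02,0.04,0.016,0,0,0.13,0.088,0.04,0.08,0.016,0,0,0.28,0.088,0.06,0.12,0.016,0,0,0.42,0.088,0.08,0.16,0.016,0,0,0.56,0.088,0.1,0.2,0.016,0,0,0.7,0.088,0.12,0.24,0.016,0,0,0.84,0.088,0.14,0.28,0.016,0,0,0.98,0.088,0.16,0.32,0.016,0,0,1.12]}}

```text
t: 0.95
ee_pos: [0.3052, -0.2347, 0.4206]
orientation: [0.704, -0.067, 0.067, -0.704]
ft_force: [1.8, 0.1, -0.0]
grip_width: 0.0884
```

```bash
python3 - <<'E'
from h import *
s=arm.get_state();print(s["t"],s["ee_pos"],s["joint_pos"].round(2))
cv2.imwrite("pics/scene1.png",arm.grab_frame("scene")[:,:,::-1]);cv2.imwrite("pics/wrist1.png",arm.grab_frame("wrist")[:,:,::-1])
E
```

```text
0.95 [ 0.30521001 -0.23467162  0.42063345] [-0.97 -0.3   2.03  0.    1.41 -0.78]
```

View pics/scene1.png

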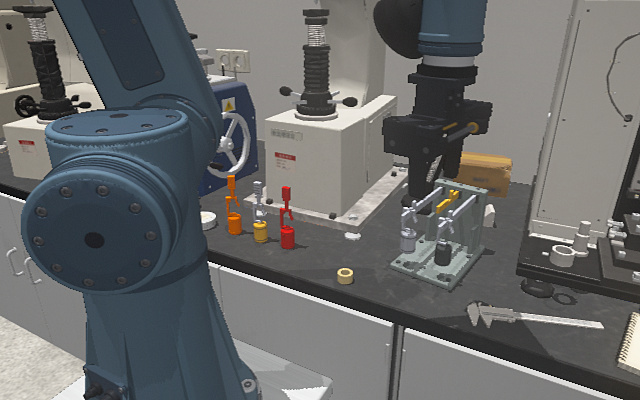

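View pics/wrist1.png

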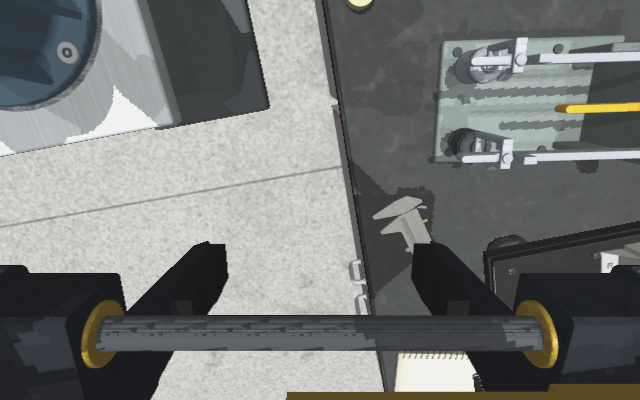

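```bash
python3 - <<'E'
from h import *
C=cam("top");S=cam("scene")
print("blockcorner",tri(C,(318,186),S,(352,148)))
print("plate corner",onz(C,(340,194),.02),onz(S,(349,232),0.02))
print("handle",tri(C,(318,135),S,(351,103)))
print("tab", tri(C,(251.2,227.5),S,(259,185)), onz(C,(251.2,227.5),.14))
for z in (.3,.45,.6): print(z,proj(S,[[0.5,0.15,z],[.5,0,z]]),onz(C,(200,130),z),onz(C,(300,130),z),onz(C,(440,35),z),onz(C,(380,75),z))
t=cv2.imread("pics/scene1.png")[:,:,::-1];crop(t,215,165,315,255,8,"pics/s_w1.png")
E
```

```text
blockcorner (array([0.51785617, 0.01013207, 0.21265705]), np.float64(0.03718044862052559))
plate corner [ 0.51948461 -0.03181904  0.02      ] [ 0.52270638 -0.00706392  0.02      ]
handle (array([0.58902328, 0.02862196, 0.29198605]), np.float64(0.001457610192425337))
tab (array([0.43113809, 0.16599857, 0.13167929]), np.float64(0.0016147668556659954)) [0.4303581  0.16538617 0.14      ]
0.3 [[280.0415245  100.93174988]
 [344.62397443 108.68129263]] [0.59177113 0.23391926 0.3       ] [0.59477189 0.06096905 0.3       ] [ 0.77812842 -0.19211129  0.3       ] [ 0.69885028 -0.08084656  0.3       ]
0.45 [[277.37233504  24.06658636]
 [346.5516149   26.19936455]] [0.54646637 0.18882086 0.45      ] [0.54876133 0.05654934 0.45      ] [ 0.68899156 -0.13700534  0.45      ] [ 0.62836001 -0.05191058  0.45      ]
0.6 [[274.30779463 -64.18357474]
 [348.78963122 -69.56325534]] [0.50116161 0.14372247 0.6       ] [0.50275078 0.05212964 0.6       ] [ 0.59985471 -0.08189938  0.6       ] [ 0.55786974 -0.0229746   0.6       ]
```

View pics/s_w1.png

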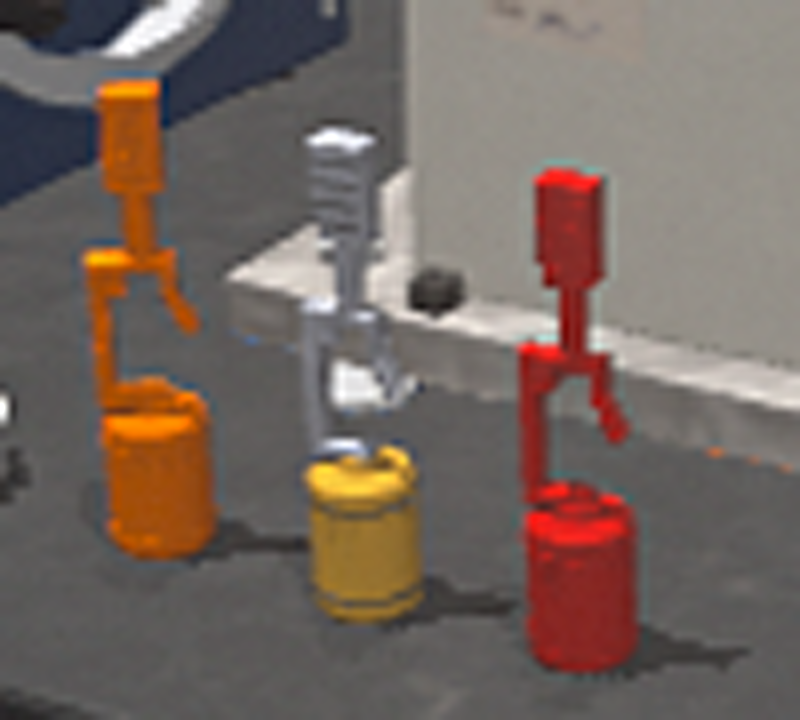

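```bash
python3 - <<'E'
from h import *
t=cv2.imread("pics/top0.png")[:,:,::-1];crop(t,205,100,345,240,5,"pics/t_m.png")
s=cv2.imread("pics/scene1.png")[:,:,::-1];crop(s,250,90,410,240,5,"pics/s_m.png")
E
```

```text
(no output)
```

View pics/t_m.png

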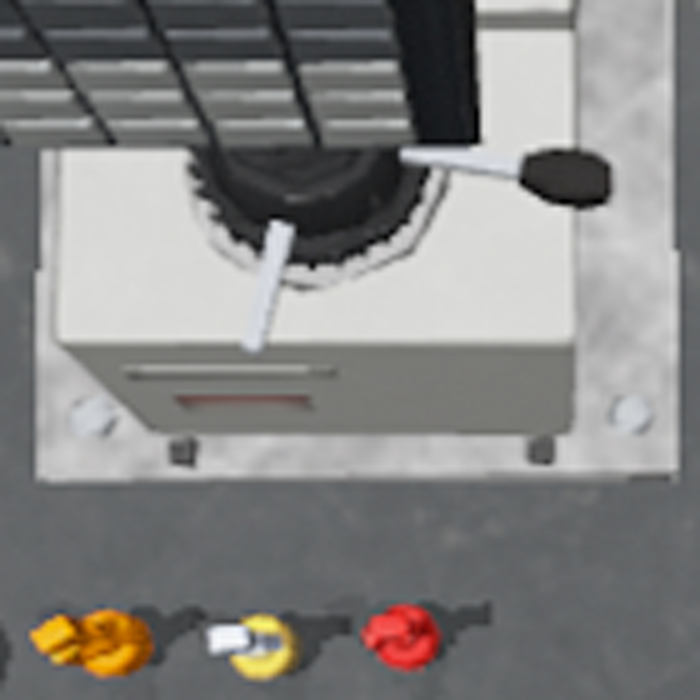

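View pics/s_m.png

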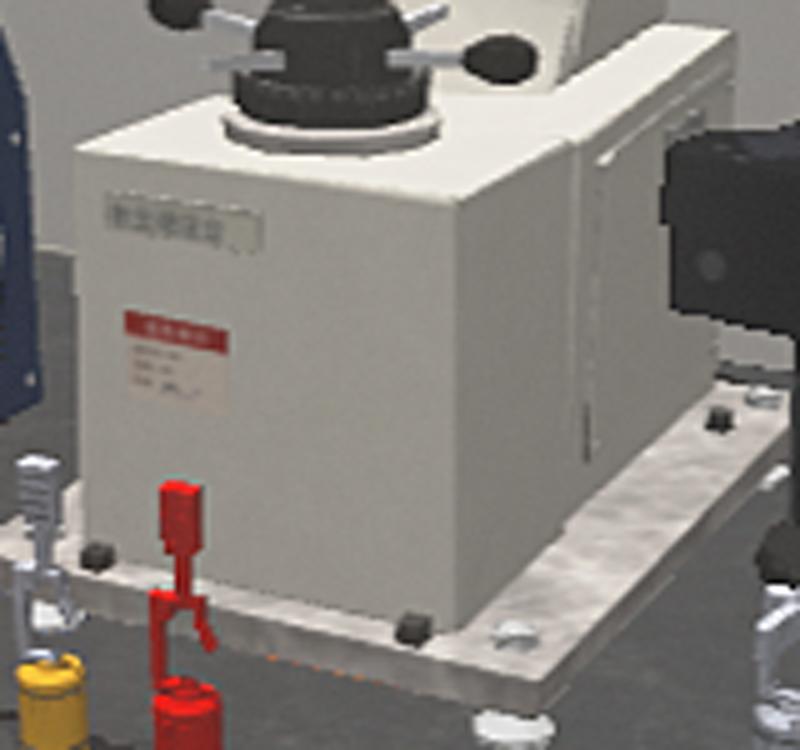

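```bash
python3 - <<'E'
from h import *
C=cam("top");S=cam("scene")
print(tri(C,(320,168.6),S,(341.4,131)),tri(C,(320,186.5),S,(341,216)),tri(C,(217,168.3),S,(265.5,120)))
print(tri(C,(251.8,227.5),S,(257.5,182)))
E
```

```text
(array([0.53788197, 0.02416273, 0.24332803]), np.float64(0.0004182958786776423)) (array([0.53318794, 0.01860313, 0.04916291]), np.float64(0.00012780692069474977)) (array([0.53592073, 0.21581821, 0.24390385]), np.float64(0.0004897202580128143))
(array([0.42957886, 0.16548121, 0.13906654]), np.float64(0.002915715523525137))
```

>>> {"method": "apply_moves", "body": {"steps": [0.088,0.045,0.04,0.0,0,0,0.04,0.088,0.045,0.08,-0.01,0,0,0.08,0.088,0.045,0.125,-0.02,0,0,0.12,0.088,0.045,0.17,-0.03,0,0,0.16,0.088,0.045,0.215,-0.04,0,0,0.2,0.088,0.045,0.26,-0.05,0,0,0.24,0.088,0.045,0.305,-0.06,0,0,0.283,0.088,0.045,0.35,-0.07,0,0,0.283]}}

```text
t: 1.85
ee_pos: [0.3499, 0.1147, 0.3506]
orientation: [0.707, 0.031, -0.03, -0.706]
ft_force: [-0.4, 0.3, 0.3]
grip_width: 0.0881
```

>>> {"method": "apply_moves", "body": {"steps": [0.088,0.01,0.03,-0.01,0,0,0,0.088,0.03,0.051,-0.02,0,0,0,0.088,0.05,0.051,-0.02,0,0,0,0.088,0.06,0.051,-0.02,0,0,0,0.088,0.06,0.051,-0.02,0,0,0]}}

```text
t: 2.35
ee_pos: [0.4111, 0.1639, 0.3307]
orientation: [0.707, 0.03, -0.03, -0.706]
ft_force: [-0.5, 0.2, 0.1]
grip_width: 0.088
```

```bash
python3 - <<'E'
from h import *
s=arm.get_state();print(s["t"],s["ee_pos"],s["joint_pos"].round(2),R.from_quat(s["orientation"]).as_matrix().round(3))
cv2.imwrite("pics/wrist2.png",arm.grab_frame("wrist")[:,:,::-1])
W=cam("wrist",s);print(proj(W,[[.4305,.1655,.14],[.431,.166,.042],[.431,.166,.125]]))
E
```

```text
2.35 [0.4111042  0.16385118 0.33066853] [ 0.11 -0.04  2.   -0.    1.18  0.02] [[ 0.996 -0.    -0.085]
 [ 0.085 -0.     0.996]
 [-0.    -1.    -0.   ]]
[[355.09597779 238.54543255]
 [343.72589486 187.66098983]
 [353.47256071 227.08259949]]
```

View pics/wrist2.png

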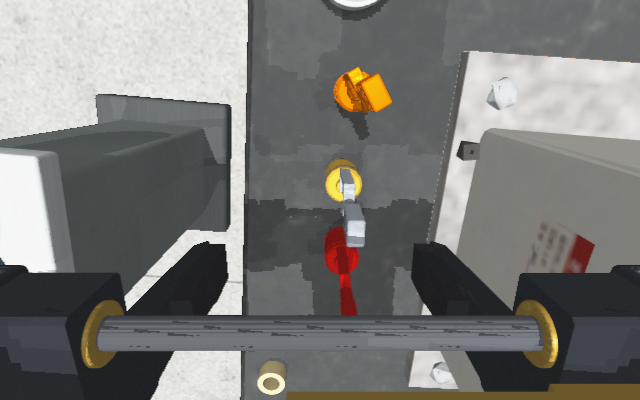

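```bash
python3 - <<'E'
from h import *
s=cv2.imread("pics/wrist2.png")[:,:,::-1];crop(s,310,150,390,260,7,"pics/w2c.png")
E
```

```text
(no output)
```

View pics/w2c.png

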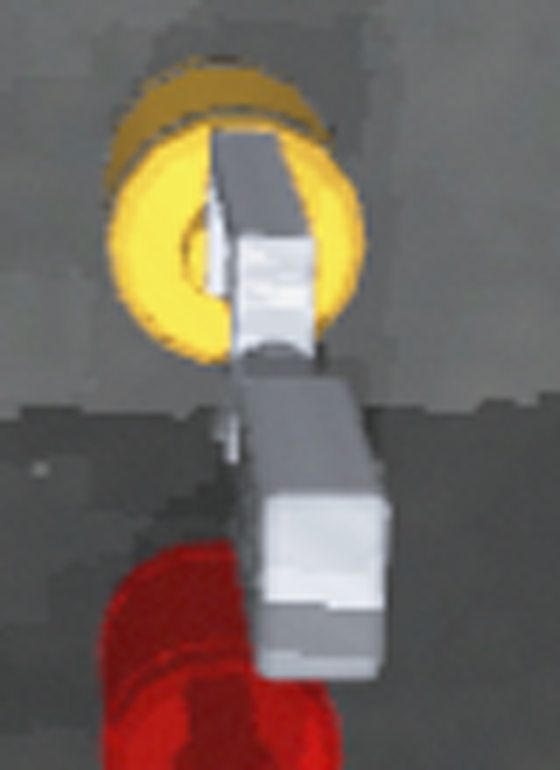

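```bash
python3 - <<'E'
from h import *
s=arm.get_state();W=cam("wrist",s)
print(onz(W,(356,233.9),.14)); print(onz(W,(310+237/7,150+240/7),.042))
for p in((262,495),(388,495),(255,680),(382,680)): print(onz(W,(310+p[0]/7,150+p[1]/7),.14))
E
```

```text
[0.42970641 0.16828386 0.14      ]
[0.42978353 0.16885202 0.042     ]
[0.42423568 0.17550636 0.14      ]
[0.43382667 0.17633007 0.14      ]
[0.42540627 0.15999044 0.14      ]
[0.43532162 0.16084206 0.14      ]
```

>>> {"method": "apply_moves", "body": {"steps": [0.088,0.019,0.003,-0.005,0,0,0,0.088,0.019,0.003,-0.02,0,0,0,0.088,0.019,0.003,-0.035,0,0,0,0.088,0.019,0.003,-0.05,0,0,0,0.088,0.019,0.003,-0.057,0,0,0,0.03,0.019,0.003,-0.057,0,0,0,0.016,0.019,0.003,-0.057,0,0,0,0.016,0.019,0.003,-0.057,0,0,0]}}

```text
t: 3.2
ee_pos: [0.4293, 0.1675, 0.2746]
orientation: [-0.706, -0.031, 0.03, 0.706]
ft_force: [-0.7, -0.4, 0.5]
grip_width: 0.0657
```

>>> {"method": "apply_moves", "body": {"steps": [0.014,0,0,0,0,0,0,0.014,0,0,0,0,0,0,0.014,0,0,0,0,0,0]}}

```text
t: 3.5
ee_pos: [0.429, 0.1676, 0.274]
orientation: [-0.706, -0.031, 0.031, 0.706]
ft_force: [-1.0, 0.7, -0.2]
grip_width: 0.0421
```

```bash
python3 - <<'E'
from h import *
s=arm.get_state();print(s["t"],s["ee_pos"],s["ft_force"],s["grip_width"])
im=arm.grab_frame("wrist");crop(im,220,120,440,340,3,"pics/w3.png")
E
```

```text
3.5 [0.42900636 0.16761474 0.27395809] [-0.99970493  0.67298968 -0.17253445] 0.042053527470063384
```

View pics/w3.png

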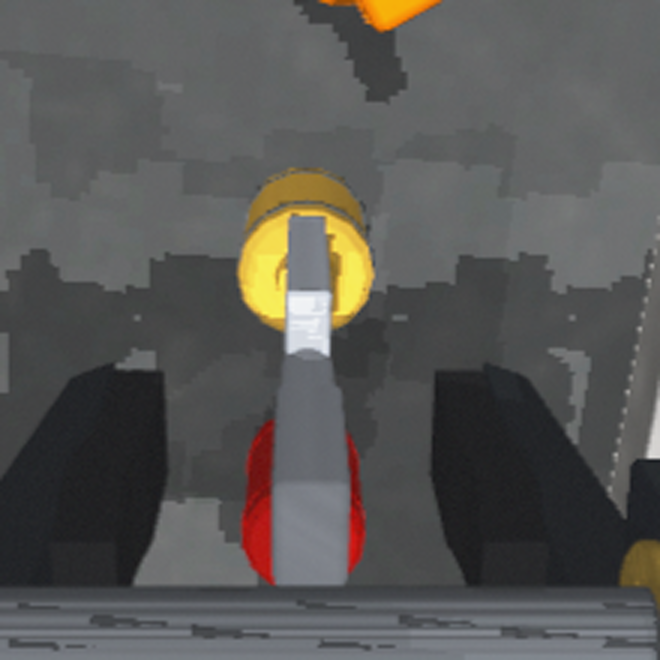

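>>> {"method": "apply_moves", "body": {"steps": [0.02,0.001,0,0,0,0,0,0.016,0.001,0,0,0,0,0,0.012,0.001,0,0,0,0,0,0.006,0.001,0,0,0,0,0,0.004,0.001,0,0,0,0,0,0.004,0.001,0,0,0,0,0,0.004,0.001,0,0,0,0,0,0.004,0.001,0,0,0,0,0]}}

```text
t: 4.35
ee_pos: [0.4299, 0.1675, 0.2737]
orientation: [-0.706, -0.031, 0.031, 0.706]
ft_force: [0.3, 0.3, -0.9]
grip_width: 0.0098
```

>>> {"method": "apply_moves", "body": {"steps": [0.004,0,0,0.005,0,0,0,0.004,0,0,0.015,0,0,0,0.004,0,0,0.03,0,0,0,0.004,-0.015,0,0.035,0,0,0,0.004,-0.045,0,0.04,0,0,0,0.004,-0.07,0,0.05,0,0,0,0.004,-0.09,0,0.06,0,0,0,0.004,-0.09,0,0.06,0,0,0]}}

```text
t: 5.15
ee_pos: [0.3384, 0.1678, 0.335]
orientation: [-0.706, -0.032, 0.031, 0.707]
ft_force: [-0.3, -0.2, -1.6]
grip_width: 0.0098
```

```bash
python3 - <<'E'
from h import *
C=cam("top");S=cam("scene")
for a in((366,88),(400,80),(340,60)):
  for b in((405,57),(380,30),(430,40)): print(a,b,tri(C,a,S,b))
s=arm.get_state();print(s["t"],s["ee_pos"],s["ft_force"],s["grip_width"])
cv2.imwrite("pics/scene4.png",arm.grab_frame("scene")[:,:,::-1])
im=arm.grab_frame("wrist");crop(im,220,120,440,340,3,"pics/w4.png")
E
```

```text
(366, 88) (405, 57) (array([ 0.64364885, -0.05418042,  0.38300704]), np.float64(0.024230015927925726))
(366, 88) (380, 30) (array([ 0.61000568, -0.02800862,  0.44123974]), np.float64(0.012537928165027386))
(366, 88) (430, 40) (array([ 0.64146121, -0.07645386,  0.41101524]), np.float64(0.07878335284143875))
(400, 80) (405, 57) (array([ 0.64117959, -0.08061013,  0.39263542]), np.float64(0.02729007536977229))
(400, 80) (380, 30) (array([ 0.60604453, -0.05185036,  0.45094466]), np.float64(0.057680203568603025))
(400, 80) (430, 40) (array([ 0.64313632, -0.10166072,  0.41673344]), np.float64(0.028374862133232925))
(340, 60) (405, 57) (array([ 0.69801076, -0.0246159 ,  0.37433104]), np.float64(0.04648382245419113))
(340, 60) (380, 30) (array([ 6.57201068e-01, -3.10621424e-04,  4.35916011e-01]), np.float64(0.005003403719578891))
(340, 60) (430, 40) (array([ 0.69120428, -0.04967321,  0.40620937]), np.float64(0.10335128709416751))
5.15 [0.33835423 0.16778682 0.33502237] [-0.34614508 -0.16110564 -1.55751209] 0.009795341920095839
```

View pics/w4.png

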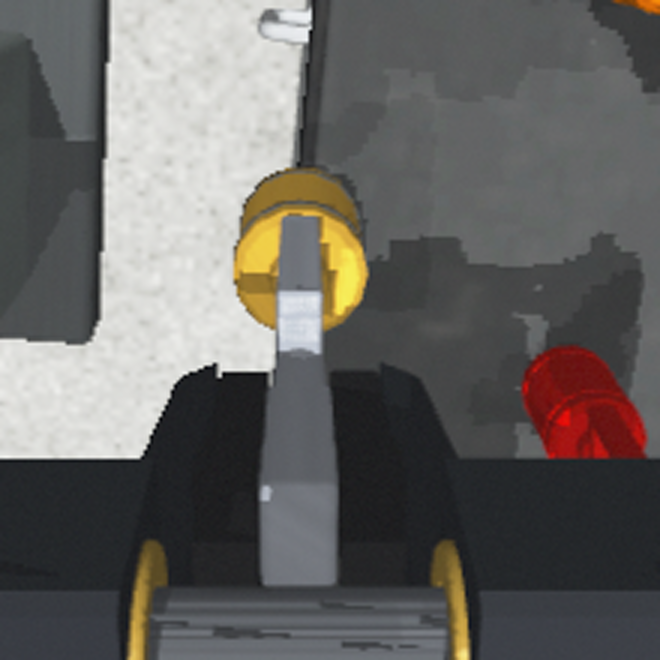

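View pics/scene4.png

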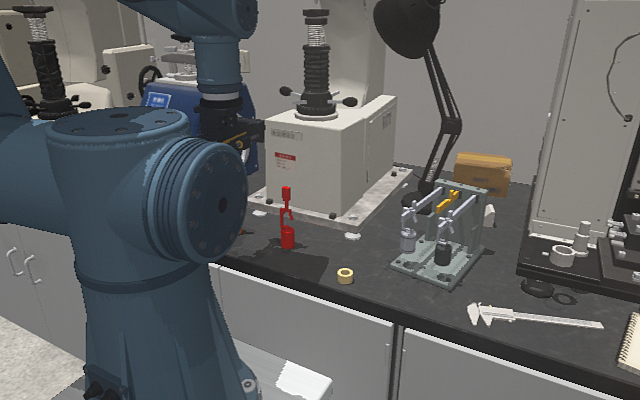

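>>> {"method": "apply_moves", "body": {"steps": [0.004,0,-0.015,0.03,0,0,0,0.004,0,-0.04,0.06,0,0,-0.03,0.004,0,-0.08,0.08,0,0,-0.06,0.004,0.005,-0.12,0.1,0,0,-0.1,0.004,0.01,-0.16,0.105,0,0,-0.14,0.004,0.015,-0.2,0.105,0,0,-0.18,0.004,0.02,-0.24,0.105,0,0,-0.22,0.004,0.02,-0.27,0.105,0,0,-0.234]}}

```text
t: 6.05
ee_pos: [0.3604, -0.1053, 0.439]
orientation: [0.705, -0.053, 0.053, -0.705]
ft_force: [-0.1, -1.3, -2.4]
grip_width: 0.0096
```

>>> {"method": "apply_moves", "body": {"steps": [0.004,0.01,-0.02,0,0,0,0,0.004,0.025,-0.04,0,0,0,0,0.004,0.045,-0.06,0,0,0,0,0.004,0.065,-0.075,0,0,0,0,0.004,0.08,-0.085,0,0,0,0,0.004,0.09,-0.09,0,0,0,0,0.004,0.095,-0.092,0,0,0,0,0.004,0.097,-0.092,0,0,0,0]}}

```text
t: 6.85
ee_pos: [0.4573, -0.1945, 0.4383]
orientation: [-0.705, 0.052, -0.052, 0.705]
ft_force: [0.4, -0.4, -2.2]
grip_width: 0.0093
```

>>> {"method": "apply_moves", "body": {"steps": [0.004,0,0,0,0,0,0,0.004,0,0,0,0,0,0]}}

```text
t: 7.05
ee_pos: [0.4566, -0.194, 0.4388]
orientation: [-0.705, 0.052, -0.052, 0.705]
ft_force: [0.9, 0.1, -2.1]
grip_width: 0.0096
```

```bash
python3 - <<'E'
from h import *
s=arm.get_state();print(s["t"],s["ee_pos"],s["ft_force"],s["grip_width"],R.from_quat(s["orientation"]).as_matrix().round(4))
for n in("scene","top","wrist"): cv2.imwrite(f"pics/{n}5.png",arm.grab_frame(n)[:,:,::-1])
E
```

```text
7.05 [ 0.45664249 -0.19398985  0.43879156] [ 0.87244607  0.14438328 -2.14590069] 0.009574883817855331 [[ 9.893e-01 -1.000e-04  1.460e-01]
 [-1.460e-01  0.000e+00  9.893e-01]
 [-1.000e-04 -1.000e+00  0.000e+00]]
```

View pics/wrist5.png

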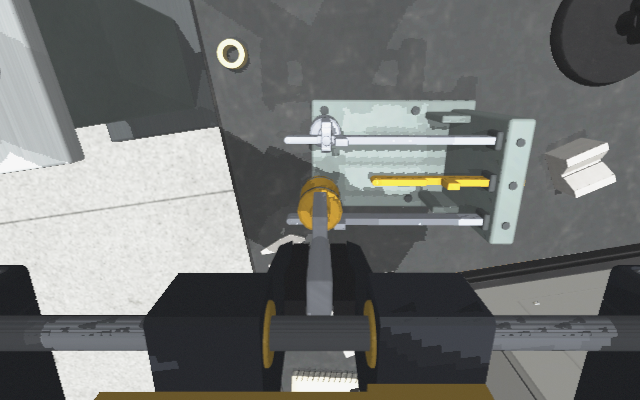

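View pics/scene5.png

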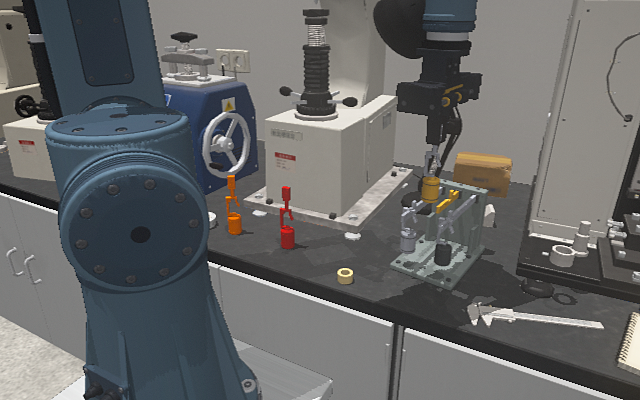

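View pics/top5.png

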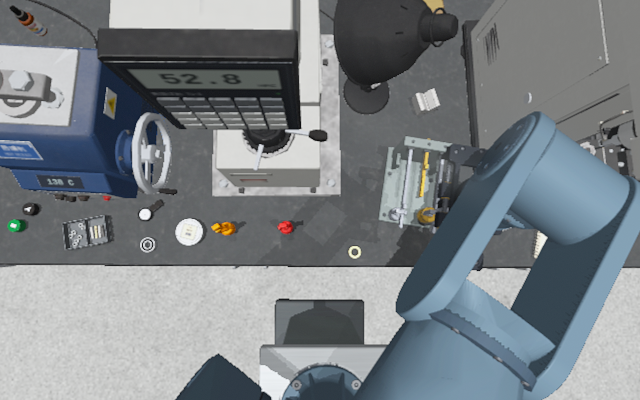

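```bash
python3 - <<'E'
from h import *
w=cv2.imread("pics/wrist5.png")[:,:,::-1];crop(w,275,95,535,245,3,"pics/w5c.png")
s=cv2.imread("pics/scene5.png")[:,:,::-1];crop(s,385,130,500,290,4,"pics/s5c.png")
E
```

```text
(no output)
```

View pics/w5c.png

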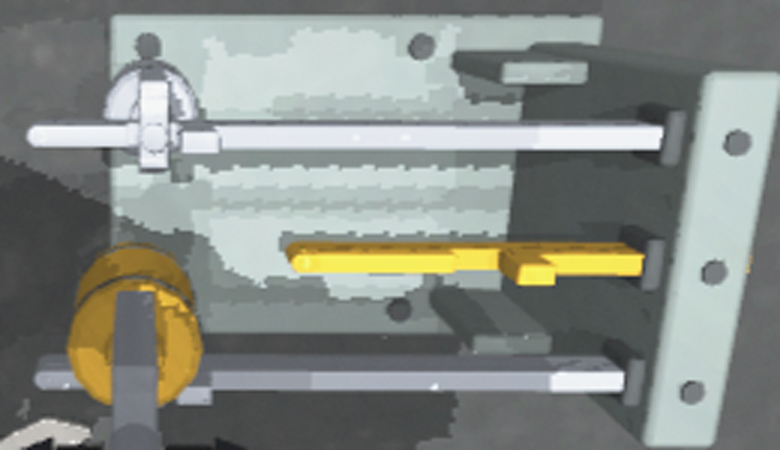

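View pics/s5c.png

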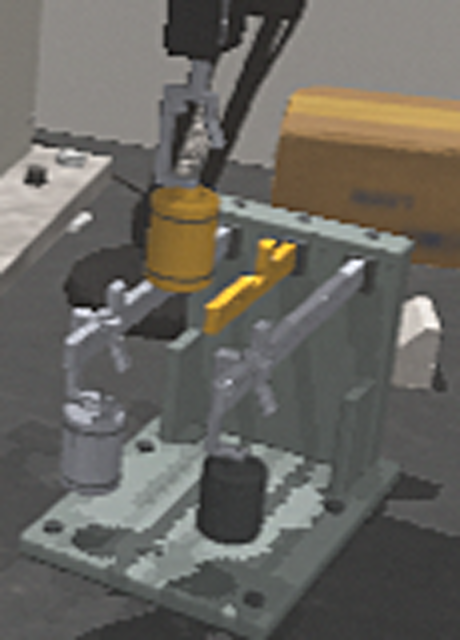

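```bash
python3 - <<'E'
from h import *
st={"ee_pos":np.array([0.45664249,-0.19398985,0.43879156])}
M=np.array([[.9893,-.0001,.146],[-.146,0,.9893],[-.0001,-1,0]]);st["orientation"]=R.from_matrix(M).as_quat()
W=cam("wrist",st)
f=lambda p,z:onz(W,(275+p[0]/3,95+p[1]/3),z)
P={k:f(p,z) for k,p,z in[("tL",(28,135),.135),("rL",(662,136),.135),("tR",(36,381),.135),("rR",(622,382),.135),("bt",(291,262),.135),("br",(642,264),.135),("n0",(455,260),.135),("n1",(498,260),.13),("sh",(515,275),.147)]}
for k,v in P.items():print(k,v.round(4))
for a,b in(("tL","rL"),("tR","rR"),("bt","br")):
    d=P[b]-P[a];print(a,np.degrees(np.arctan2(d[1],d[0])),np.linalg.norm(d[:2]))
yaw=np.radians(-8.35);u=np.array([np.cos(yaw),np.sin(yaw)]);v=np.array([-u[1],u[0]])
O=((P["tL"]+P["tR"])/2)[:2]+.143*u;print("O tips",O);O2=((P["rL"]+P["rR"])/2)[:2]-.03*u;print("O roots",O2)
O=(O+O2)/2
for k,p in P.items():print(k,((p[:2]-O)@u*1000).round(1),((p[:2]-O)@v*1000).round(1))
print("gap",O-.115*u,"entry",O-.053*u)
# held body: top center, z = TCPz-.2737+.042
print("body", f((134,338),.4388-.2737+.042))
E
```

```text
tL [ 0.4336 -0.1531  0.135 ]
rL [ 0.6064 -0.1788  0.135 ]
tR [ 0.4231 -0.2251  0.135 ]
rR [ 0.5952 -0.2508  0.135 ]
bt [ 0.5016 -0.1997  0.135 ]
br [ 0.601  -0.2149  0.135 ]
n0 [ 0.5481 -0.2059  0.135 ]
n1 [ 0.5619 -0.2093  0.13  ]
sh [ 0.5608 -0.2089  0.147 ]
tL -8.462629049151396 0.17471789509670413
tR -8.487944797879422 0.17403776482442507
bt -8.715607815672554 0.10055169601593936
O tips [ 0.56983092 -0.20984601]
O roots [ 0.57113837 -0.21042323]
tL -143.7 36.6
rL 31.0 36.2
tR -143.6 -36.2
rR 30.4 -36.6
bt -69.6 0.3
br 30.9 -0.3
n0 -22.8 0.9
n1 -8.6 -0.5
sh -9.7 -0.1
gap [ 0.45670371 -0.19343436] entry [ 0.51804647 -0.20243798]
body [ 0.45741569 -0.19072105  0.2071    ]
```

```bash
python3 - <<'E'
from h import *
S=cam("scene");T=cam("top")
p=np.array([.4566,-.194,.186]);print(proj(S,[p,p+[0.003,0,0],p+[0,.003,0]]))
t=cv2.imread("pics/scene5.png");
h=cv2.cvtColor(t,cv2.COLOR_BGR2HSV);m=((h[...,0]>12)&(h[...,0]<32)&(h[...,1]>120)&(h[...,2]>70)).astype(np.uint8)
for y in range(176,204):
  xs=np.nonzero(m[y,415:442])[0]+415
  if len(xs):print(y,xs.min(),xs.max(),end="; ")
t=cv2.imread("pics/top5.png")[:,:,::-1];crop(t,380,130,470,240,6,"pics/t5c.png")
h=np.array([.4566,-.194,.165+.085]); print(proj(S,[h]),proj(T,[[.4566,-.194,.207]]))
# initial check: same method for weight on bench in scene1: tab/body
b=cv2.imread("pics/scene1.png");h=cv2.cvtColor(b,cv2.COLOR_BGR2HSV);m=((h[...,0]>12)&(h[...,0]<32)&(h[...,1]>120)&(h[...,2]>70)).astype(np.uint8)
print()
for y in range(222,242):
  xs=np.nonzero(m[y,250:272])[0]+250
  if len(xs):print(y,xs.min(),xs.max(),end="; ")
print(proj(S,[[.430,.167,.021]]))
E
```

```text
[[430.59665201 188.84290247]
 [431.06825844 188.27839342]
 [428.94127038 188.52998085]]
176 435 435; 177 425 437; 178 423 438; 179 423 438; 180 423 439; 181 423 438; 182 424 438; 183 425 438; 184 423 436; 185 423 438; 186 423 438; 187 423 438; 188 422 437; 189 422 437; 190 422 438; 191 422 438; 192 422 437; 193 422 437; 194 422 437; 195 422 437; 196 422 437; 197 423 437; 198 425 436; 199 422 433; 200 423 437; 201 424 436; 202 426 441; 203 440 441; [[434.33308194 154.53826547]] [[429.7453151  214.33418941]]

222 257 265; 223 254 266; 224 253 266; 225 253 266; 226 254 266; 227 254 264; 228 254 266; 229 254 266; 230 254 266; 231 254 266; 232 254 266; 233 254 266; 234 254 266; 235 254 266; 236 254 266; 237 254 266; 238 255 265; 239 257 267; 240 255 266; 241 256 265; [[260.6312243  231.03632427]]
```

View pics/t5c.png

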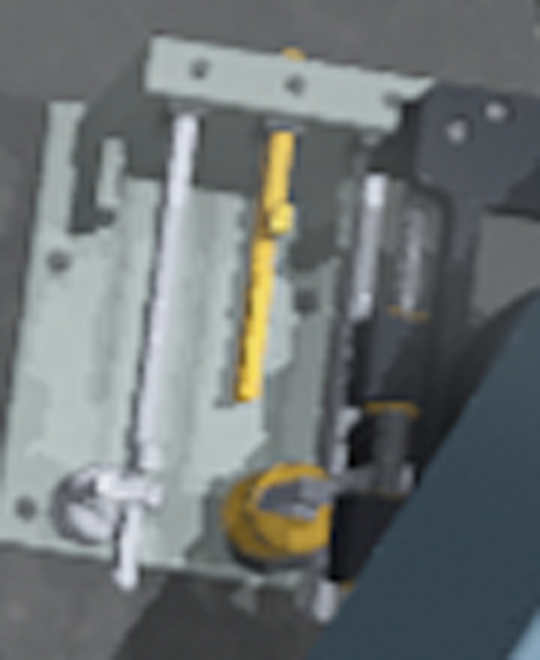

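>>> {"method": "apply_moves", "body": {"steps": [0.004,0.004,-0.0005,-0.005,0,0,0,0.004,0.008,-0.001,-0.015,0,0,0,0.004,0.008,-0.001,-0.025,0,0,0,0.004,0.008,-0.001,-0.035,0,0,0,0.004,0.008,-0.001,-0.045,0,0,0,0.004,0.008,-0.001,-0.055,0,0,0,0.004,0.008,-0.001,-0.06,0,0,0,0.004,0.008,-0.001,-0.06,0,0,0]}}

```text
t: 8.0
ee_pos: [0.4647, -0.1953, 0.3776]
orientation: [-0.705, 0.053, -0.051, 0.706]
ft_force: [1.0, -0.3, -2.1]
grip_width: 0.0096
```

```bash
python3 - <<'E'
from h import *
s=arm.get_state();print(s["t"],s["ee_pos"],s["ft_force"],s["grip_width"])
w=arm.grab_frame("wrist");cv2.imwrite("pics/wrist6.png",w[:,:,::-1]);crop(w,240,70,500,270,3,"pics/w6c.png")
sc=arm.grab_frame("scene");cv2.imwrite("pics/scene6.png",sc[:,:,::-1]);crop(sc,385,130,500,290,4,"pics/s6c.png")
E
```

```text
8.0 [ 0.46468542 -0.19528842  0.37762383] [ 1.02584467 -0.3085315  -2.10780848] 0.009631567952123716
```

View pics/w6c.png

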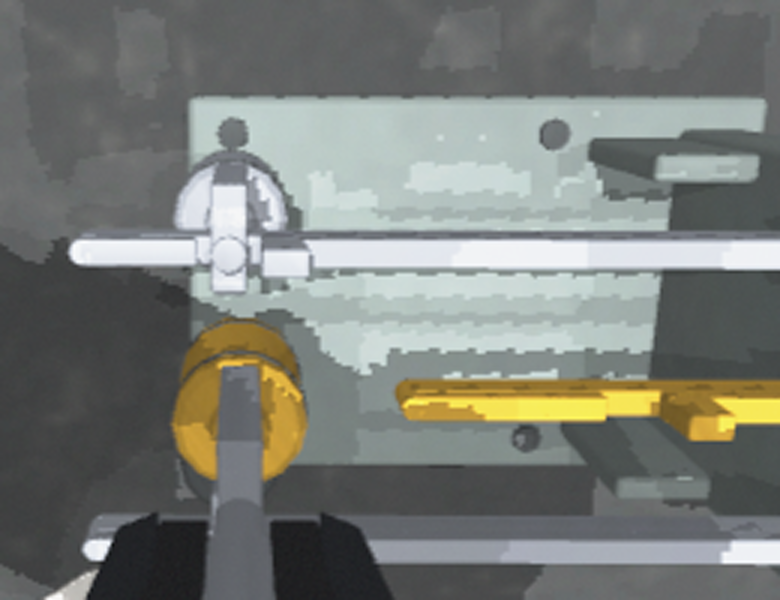

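View pics/s6c.png

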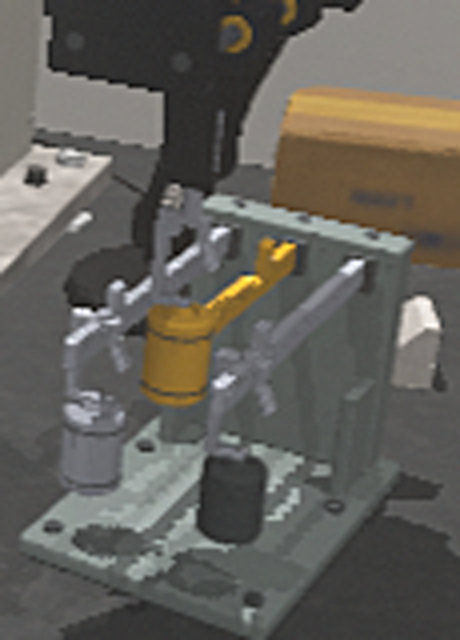

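```bash
python3 - <<'E'
from h import *
st={"ee_pos":np.array([0.46468542,-0.19528842,0.37762383]),"orientation":np.array([-.705,.053,-.051,.706])}
W=cam("wrist",st);f=lambda p,z:onz(W,(240+p[0]/3,70+p[1]/3),z)
yaw=np.radians(-8.45);u=np.array([np.cos(yaw),np.sin(yaw)]);v=np.array([-u[1],u[0]]);O=np.array([.5705,-.2102])
for n,p,z in[("bodytop c",(239.5,418),.146),("bt",(402,407),.135),("b mid",(600,408),.135),("Ltip",(72,252),.135),("L mid",(600,252),.135),("Rtip",(85,548),.135),("R mid",(600,551),.135),("bridge L edge?",(228,440),.1886+.0)]:
    q=f(p,z)[:2]-O;print(n,(q@u*1e3).round(1),(q@v*1e3).round(1))
q=st["ee_pos"][:2]-O;print("tcp",q@u*1e3,q@v*1e3)
# where predicted body top circle px for TCP axis
a=np.linspace(0,6.28,13);c=np.c_[.46468+.015*np.cos(a),-.1953+.015*np.sin(a),np.full(13,.146)]
pp=(proj(W,c)-[240,70])*3;print(pp.min(0),pp.max(0))
w=cv2.imread("pics/wrist6.png");h=cv2.cvtColor(w,cv2.COLOR_BGR2HSV);m=((h[...,0]>12)&(h[...,0]<32)&(h[...,1]>120)&(h[...,2]>70))
for y in range(176,234,3):
  xs=np.nonzero(m[y,290:350])[0]+290
  if len(xs):print(y,xs.min(),xs.max(),end="; ")
E
```

```text
bodytop c -107.1 1.7
bt -69.9 0.5
b mid -24.5 0.3
Ltip -143.8 36.3
L mid -28.3 36.4
Rtip -144.1 -35.4
R mid -20.6 -36.0
bridge L edge? -109.1 12.8
tcp -106.85710830763824 -0.7993514886865203
[173.21220803 363.95707192] [308.48743856 491.03424108]
176 315 324; 179 312 327; 182 307 332; 185 304 335; 188 302 337; 191 301 338; 194 301 338; 197 302 337; 200 300 339; 203 299 340; 206 299 340; 209 298 341; 212 298 341; 215 298 340; 218 299 340; 221 301 338; 224 303 335; 227 306 333;
```

>>> {"method": "apply_moves", "body": {"steps": [0.004,0,0,-0.008,0,0,0,0.004,0,0,-0.016,0,0,0,0.004,0,0,-0.024,0,0,0,0.004,0,0,-0.032,0,0,0,0.004,0,0,-0.04,0,0,0,0.004,0,0,-0.046,0,0,0,0.004,0,0,-0.049,0,0,0,0.004,0,0,-0.049,0,0,0]}}

```text
t: 8.9
ee_pos: [0.4648, -0.1954, 0.3292]
orientation: [-0.705, 0.052, -0.052, 0.705]
ft_force: [0.1, 0.6, -2.1]
grip_width: 0.0097
```

```bash
python3 - <<'E'
from h import *
s=arm.get_state();print(s["t"],s["ee_pos"],s["ft_force"],s["grip_width"],s["orientation"])
w=arm.grab_frame("wrist");cv2.imwrite("pics/wrist7.png",w[:,:,::-1]);crop(w,260,110,420,260,5,"pics/w7c.png")
sc=arm.grab_frame("scene");cv2.imwrite("pics/scene7.png",sc[:,:,::-1]);crop(sc,395,165,475,265,6,"pics/s7c.png")
E
```

```text
8.9 [ 0.46484686 -0.19536297  0.3291518 ] [ 0.06795356  0.5509311  -2.14545521] 0.00965850145643375 [-0.70500652  0.05222044 -0.0516429   0.70538773]
```

View pics/w7c.png

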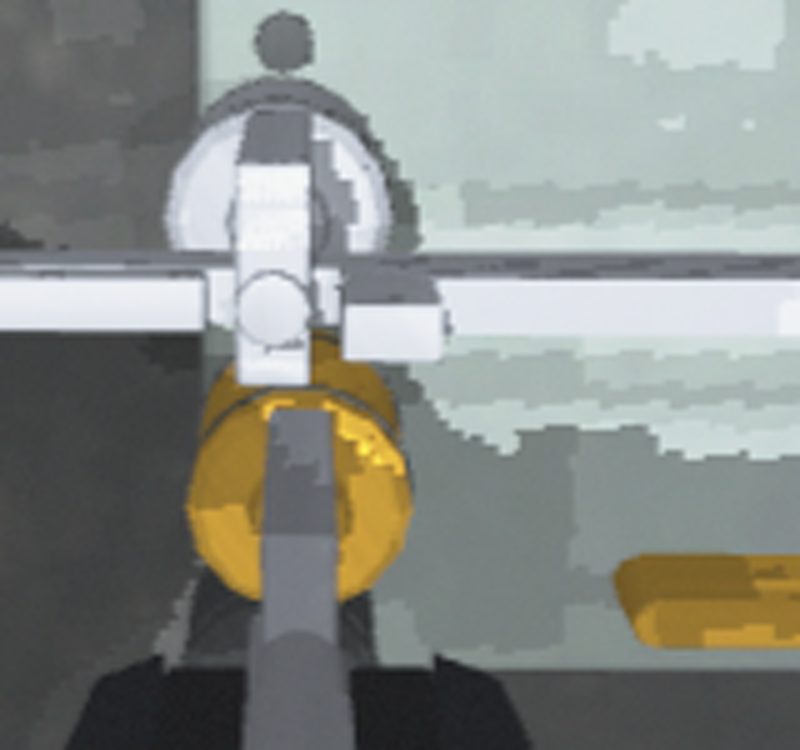

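View pics/s7c.png

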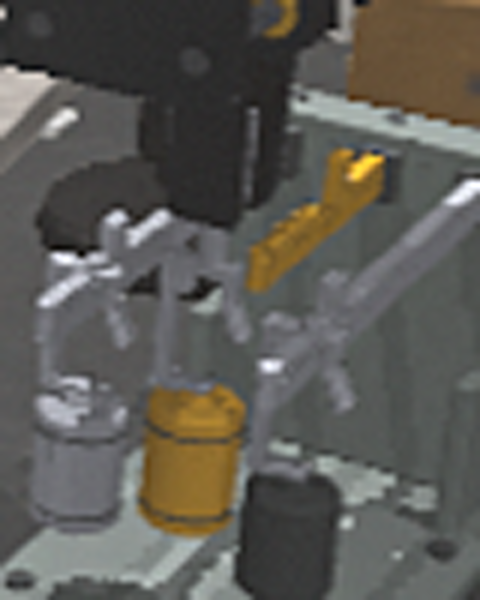

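```bash
python3 - <<'E'
from h import *
st={"ee_pos":np.array([ 0.46484686,-0.19536297,0.3291518]),"orientation":np.array([-0.70500652,0.05222044,-0.0516429,0.70538773])}
W=cam("wrist",st);f=lambda p,z:onz(W,(260+p[0]/5,110+p[1]/5),z)
yaw=np.radians(-8.45);u=np.array([np.cos(yaw),np.sin(yaw)]);v=np.array([-u[1],u[0]]);O=np.array([.5705,-.2102])
for n,p,z in[("nb back",(275,163),.138),("nb front",(275,383),.138),("brass back",(297,533),.1485),("arm L back",(600,280),.135),("arm L front",(600,333),.135),("br tip hi",(660,600),.135),("br tip lo",(660,647),.135),("bodytop",(300,490),.0975)]:
    q=f(p,z)[:2]-O;print(n,(q@u*1e3).round(1),(q@v*1e3).round(1))
q=st["ee_pos"][:2]-O;print("tcp",q@u*1e3,q@v*1e3)
a=np.linspace(0,6.28,25);c=np.c_[st["ee_pos"][0]+.015*np.cos(a),st["ee_pos"][1]+.015*np.sin(a),np.full(25,.0975)]
pp=(proj(W,c)-[260,110])*5;print(pp.min(0),pp.max(0))
E
```

```text
nb back -109.0 51.4
nb front -109.1 28.5
brass back -106.8 15.9
arm L back -75.3 38.8
arm L front -75.0 33.1
br tip hi -66.8 2.9
br tip lo -66.4 -2.8
bodytop -106.4 2.4
tcp -106.68646597876564 -0.8493692025179373
[184.05507867 404.7933687 ] [410.52561975 617.38087328]
```

>>> {"method": "apply_moves", "body": {"steps": [0.004,0.004,-0.0011,0,0,0,0,0.004,0.009,-0.0018,0,0,0,0,0.004,0.014,-0.0026,0,0,0,0,0.004,0.019,-0.0033,0,0,0,0,0.004,0.024,-0.0041,0,0,0,0,0.004,0.028,-0.0047,0,0,0,0,0.004,0.03,-0.005,0,0,0,0,0.004,0.03,-0.005,0,0,0,0]}}

```text
t: 9.8
ee_pos: [0.4952, -0.2005, 0.3296]
orientation: [-0.705, 0.052, -0.052, 0.705]
ft_force: [-0.2, -0.8, -1.3]
grip_width: 0.0096
```

```bash
python3 - <<'E'
from h import *
s=arm.get_state();print(s["t"],s["ee_pos"],s["ft_force"],s["grip_width"],s["orientation"])
w=arm.grab_frame("wrist");cv2.imwrite("pics/wrist8.png",w[:,:,::-1]);crop(w,240,110,400,260,5,"pics/w8c.png")
sc=arm.grab_frame("scene");cv2.imwrite("pics/scene8.png",sc[:,:,::-1]);crop(sc,395,165,475,265,6,"pics/s8c.png")
E
```

```text
9.8 [ 0.49516313 -0.20046563  0.32963845] [-0.24940814 -0.83241899 -1.31877935] 0.009625524020615617 [-0.70518738  0.05189457 -0.0518156   0.7052183 ]
```

View pics/w8c.png

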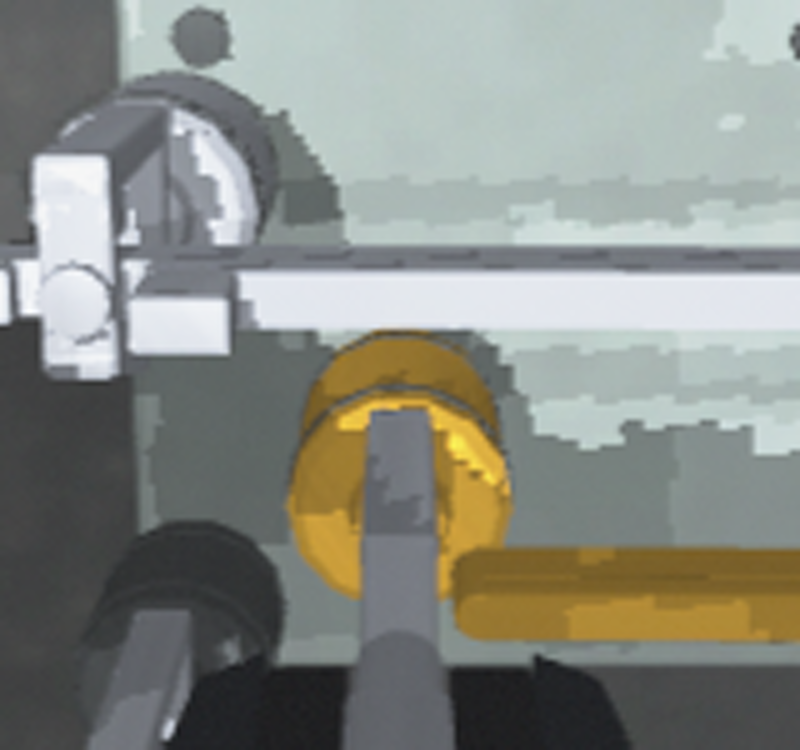

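View pics/s8c.png

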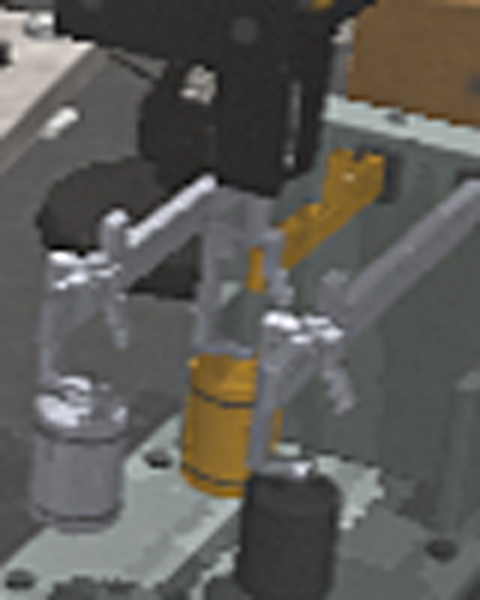

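```bash
python3 - <<'E'
from h import *
st={"ee_pos":np.array([0.49516313,-0.20046563,0.32963845]),"orientation":np.array([-0.70518738,0.05189457,-0.0518156,0.7052183])}
W=cam("wrist",st);f=lambda p,z:onz(W,(240+p[0]/5,110+p[1]/5),z)
yaw=np.radians(-8.45);u=np.array([np.cos(yaw),np.sin(yaw)]);v=np.array([-u[1],u[0]]);O=np.array([.5705,-.2102])
for n,p,z in[("nb back",(72,154),.138),("nb front",(72,378),.138),("knob",(75,304),.138),("brass back",(400,533),.149),("br hi",(500,593),.135),("br lo",(500,638),.135),("br hi",(750,593),.135),("br lo",(750,640),.135),("tip",(455,600),.135)]:
    q=f(p,z)[:2]-O;print(n,(q@u*1e3).round(1),(q@v*1e3).round(1))
q=st["ee_pos"][:2]-O;print("tcp",q@u*1e3,q@v*1e3)
E
```

```text
nb back -108.5 51.5
nb front -109.8 28.2
knob -109.0 36.1
brass back -75.6 15.2
br hi -64.5 2.8
br lo -64.4 -2.6
br hi -36.9 2.8
br lo -36.6 -2.9
tip -69.5 1.9
tcp -75.9494781280301 -1.4417741756876101
```

>>> {"method": "apply_moves", "body": {"steps": [0.004,0.005,-0.0007,0,0,0,0,0.004,0.01,-0.0015,0,0,0,0,0.004,0.015,-0.0022,0,0,0,0,0.004,0.02,-0.003,0,0,0,0,0.004,0.0227,-0.0034,0,0,0,0,0.004,0.0227,-0.0034,-0.002,0,0,0,0.004,0.0227,-0.0034,-0.003,0,0,0,0.004,0.0227,-0.0034,-0.003,0,0,0]}}

```text
t: 10.7
ee_pos: [0.5174, -0.2037, 0.3263]
orientation: [-0.705, 0.052, -0.052, 0.705]
ft_force: [-0.0, -0.1, -2.2]
grip_width: 0.0095
```

>>> {"method": "apply_moves", "body": {"steps": [0.004,0,0,-0.0005,0,0,0,0.004,0,0,-0.001,0,0,0,0.004,0,0,-0.001,0,0,0]}}

```text
t: 11.0
ee_pos: [0.5176, -0.2038, 0.3257]
orientation: [-0.705, 0.052, -0.052, 0.705]
ft_force: [-1.1, 0.1, -1.8]
grip_width: 0.01
```

>>> {"method": "apply_moves", "body": {"steps": [0.004,0,0,-0.0005,0,0,0,0.004,0,0,-0.001,0,0,0,0.004,0,0,-0.001,0,0,0]}}

```text
t: 11.3
ee_pos: [0.5176, -0.2039, 0.3246]
orientation: [-0.705, 0.052, -0.052, 0.705]
ft_force: [-0.5, 0.2, -1.9]
grip_width: 0.0097
```

>>> {"method": "apply_moves", "body": {"steps": [0.004,0,0,-0.0005,0,0,0,0.004,0,0,-0.0005,0,0,0]}}

```text
t: 11.5
ee_pos: [0.5176, -0.2038, 0.3242]
orientation: [-0.705, 0.052, -0.052, 0.705]
ft_force: [-0.1, 0.3, -2.2]
grip_width: 0.0096
```

>>> {"method": "apply_moves", "body": {"steps": [0.004,0,0,-0.0005,0,0,0,0.004,0,0,-0.0005,0,0,0]}}

```text
t: 11.7
ee_pos: [0.5176, -0.2038, 0.3237]
orientation: [0.705, -0.052, 0.052, -0.705]
ft_force: [-0.7, -0.1, -1.8]
grip_width: 0.0096
```

>>> {"method": "apply_moves", "body": {"steps": [0.004,0,0,-0.0005,0,0,0,0.004,0,0,-0.0005,0,0,0]}}

```text
t: 11.9
ee_pos: [0.5177, -0.2039, 0.3236]
orientation: [0.705, -0.052, 0.052, -0.705]
ft_force: [-1.4, 0.0, 0.9]
grip_width: 0.0095
```

>>> {"method": "apply_moves", "body": {"steps": [0.004,0.002,-0.0003,-0.0002,0,0,0,0.004,0.005,-0.0007,-0.0002,0,0,0,0.004,0.008,-0.0012,-0.0002,0,0,0,0.004,0.011,-0.0016,-0.0002,0,0,0,0.004,0.014,-0.0021,-0.0002,0,0,0,0.004,0.017,-0.0025,-0.0002,0,0,0,0.004,0.019,-0.0028,-0.0002,0,0,0,0.004,0.02,-0.003,-0.0002,0,0,0]}}

```text
t: 12.7
ee_pos: [0.5378, -0.207, 0.3235]
orientation: [0.705, -0.052, 0.052, -0.705]
ft_force: [-5.2, 0.9, 5.9]
grip_width: 0.0098
```

```bash
python3 - <<'E'
from h import *
s=arm.get_state();print(s["t"],s["ee_pos"],s["ft_force"],s["moment"],s["grip_width"],s["orientation"])
w=arm.grab_frame("wrist");crop(w,240,110,400,260,5,"pics/w9c.png")
sc=arm.grab_frame("scene");crop(sc,395,155,485,265,6,"pics/s9c.png")
E
```

```text
12.7 [ 0.53779398 -0.2070052   0.32347999] [-5.18538749  0.88565737  5.92573256] [ 0.12099878  0.95392041 -0.03023925] 0.009813672124970158 [ 0.7053176  -0.05205747  0.05171197 -0.70508366]
```

View pics/w9c.png

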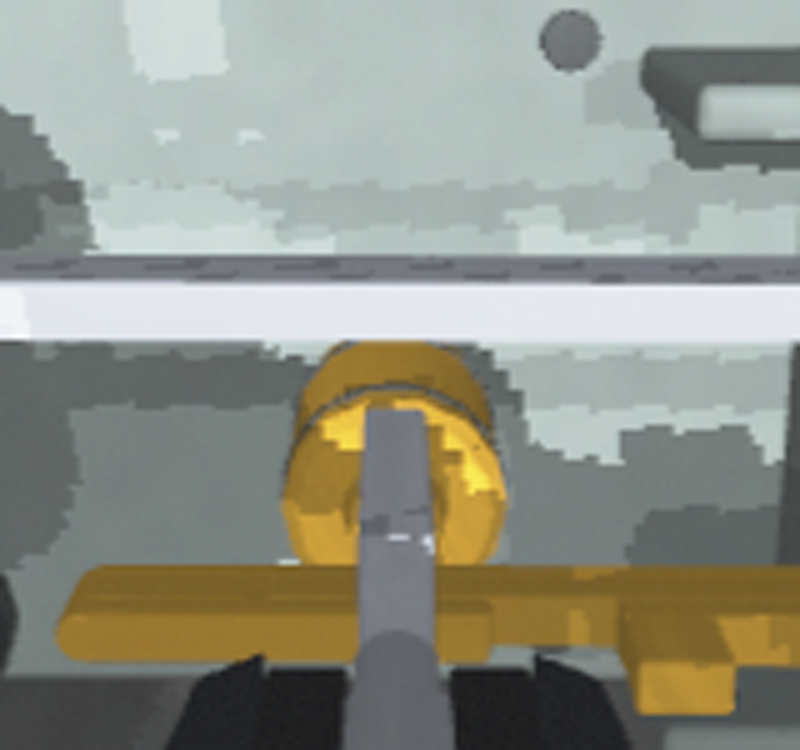

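View pics/s9c.png

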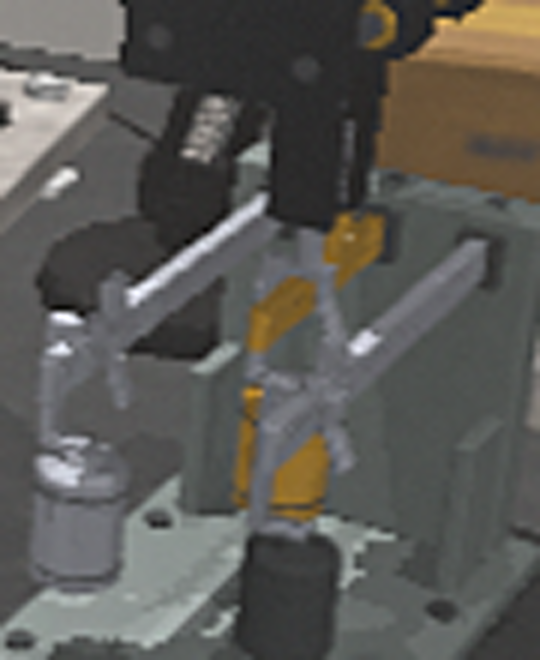

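>>> {"method": "apply_moves", "body": {"steps": [0.004,0.002,-0.0003,0.0002,0,0,0,0.004,0.004,-0.0006,0.0002,0,0,0,0.004,0.006,-0.0009,0.0002,0,0,0,0.004,0.008,-0.0012,0.0002,0,0,0,0.004,0.01,-0.0015,0.0002,0,0,0,0.004,0.011,-0.0016,0.0002,0,0,0,0.004,0.012,-0.0018,0.0002,0,0,0,0.004,0.012,-0.0018,0.0002,0,0,0]}}

```text
t: 13.6
ee_pos: [0.5498, -0.2087, 0.3233]
orientation: [0.705, -0.052, 0.052, -0.705]
ft_force: [-3.6, 0.2, 3.7]
grip_width: 0.0098
```

>>> {"method": "apply_moves", "body": {"steps": [0.004,0.001,-0.0001,0,0,0,0,0.004,0.002,-0.0003,0,0,0,0,0.004,0.003,-0.0004,0,0,0,0,0.004,0.004,-0.0006,0,0,0,0,0.004,0.004,-0.0006,0,0,0,0]}}

```text
t: 14.1
ee_pos: [0.5538, -0.2092, 0.3227]
orientation: [-0.705, 0.052, -0.052, 0.705]
ft_force: [-0.3, -0.3, -2.5]
grip_width: 0.0097
```

>>> {"method": "apply_moves", "body": {"steps": [0.004,0.0005,-0.0001,0,0,0,0,0.004,0.001,-0.0001,0,0,0,0,0.004,0.001,-0.0001,0,0,0,0]}}

```text
t: 14.4
ee_pos: [0.5547, -0.2093, 0.3232]
orientation: [-0.705, 0.052, -0.052, 0.705]
ft_force: [-0.6, -0.3, -2.7]
grip_width: 0.0096
```

>>> {"method": "apply_moves", "body": {"steps": [0.004,0.0005,-0.0001,0,0,0,0,0.004,0.001,-0.0001,0,0,0,0,0.004,0.001,-0.0001,0,0,0,0]}}

```text
t: 14.7
ee_pos: [0.5557, -0.2095, 0.3233]
orientation: [0.705, -0.052, 0.052, -0.705]
ft_force: [0.7, 0.2, -1.7]
grip_width: 0.0093
```

>>> {"method": "apply_moves", "body": {"steps": [0.004,0.0005,-0.0001,0,0,0,0,0.004,0.001,-0.0001,0,0,0,0,0.004,0.001,-0.0001,0,0,0,0]}}

```text
t: 15.0
ee_pos: [0.5567, -0.2096, 0.3232]
orientation: [-0.705, 0.052, -0.052, 0.705]
ft_force: [0.3, -0.5, -2.6]
grip_width: 0.0093
```

>>> {"method": "apply_moves", "body": {"steps": [0.004,0.0005,-0.0001,0,0,0,0,0.004,0.0005,-0.0001,0,0,0,0]}}

```text
t: 15.2
ee_pos: [0.5571, -0.2096, 0.3232]
orientation: [-0.705, 0.052, -0.052, 0.705]
ft_force: [-0.7, 0.2, -1.8]
grip_width: 0.0098
```

>>> {"method": "apply_moves", "body": {"steps": [0.004,0.0005,-0.0001,0,0,0,0,0.004,0.0005,-0.0001,0,0,0,0]}}

```text
t: 15.4
ee_pos: [0.5574, -0.2097, 0.3231]
orientation: [-0.705, 0.052, -0.052, 0.705]
ft_force: [-2.7, 0.4, -0.3]
grip_width: 0.0096
```

>>> {"method": "apply_moves", "body": {"steps": [0.004,0.0005,-0.0001,0,0,0,0,0.004,0.0005,-0.0001,0,0,0,0]}}

```text
t: 15.6
ee_pos: [0.5577, -0.2098, 0.3231]
orientation: [-0.705, 0.053, -0.051, 0.705]
ft_force: [-5.1, 1.7, 0.3]
grip_width: 0.0097
```

>>> {"method": "apply_moves", "body": {"steps": [0.004,-0.0008,0.0001,0,0,0,0,0.004,-0.0008,0.0001,-0.001,0,0,0,0.004,-0.0008,0.0001,-0.002,0,0,0,0.004,-0.0008,0.0001,-0.003,0,0,0,0.004,-0.0008,0.0001,-0.0035,0,0,0,0.004,-0.0008,0.0001,-0.0035,0,0,0]}}

```text
t: 16.2
ee_pos: [0.5573, -0.2097, 0.3195]
orientation: [-0.705, 0.052, -0.052, 0.705]
ft_force: [-3.4, 1.0, -2.3]
grip_width: 0.0099
```

>>> {"method": "apply_moves", "body": {"steps": [0.004,0,0,-0.0005,0,0,0,0.004,0,0,-0.0005,0,0,0]}}

```text
t: 16.4
ee_pos: [0.5573, -0.2097, 0.3191]
orientation: [-0.705, 0.052, -0.052, 0.705]
ft_force: [-3.6, 0.0, -0.5]
grip_width: 0.0096
```

>>> {"method": "apply_moves", "body": {"steps": [0.004,0,0,-0.0005,0,0,0,0.004,0,0,-0.0005,0,0,0]}}

```text
t: 16.6
ee_pos: [0.5573, -0.2097, 0.3187]
orientation: [0.705, -0.052, 0.052, -0.705]
ft_force: [-3.9, 0.3, 0.1]
grip_width: 0.0097
```

>>> {"method": "apply_moves", "body": {"steps": [0.004,-0.0003,0,-0.0003,0,0,0,0.004,-0.0003,0,-0.0003,0,0,0]}}

```text
t: 16.8
ee_pos: [0.5572, -0.2098, 0.3186]
orientation: [0.705, -0.052, 0.052, -0.705]
ft_force: [-3.3, 0.7, 1.6]
grip_width: 0.0097
```

```bash
python3 - <<'E'
from h import *
s=arm.get_state();print(s["t"],s["ee_pos"],s["ft_force"],s["moment"],s["grip_width"],s["orientation"])
w=arm.grab_frame("wrist");crop(w,240,110,400,260,5,"pics/w10c.png")
sc=arm.grab_frame("scene");crop(sc,395,155,485,265,6,"pics/s10c.png")
E
```

```text
16.8 [ 0.55715475 -0.20975255  0.31862142] [-3.29587629  0.68978557  1.62046398] [ 0.09042695  0.55484884 -0.00604775] 0.00966730409662007 [ 0.70521932 -0.05174175  0.05211174 -0.70517577]
```

View pics/w10c.png

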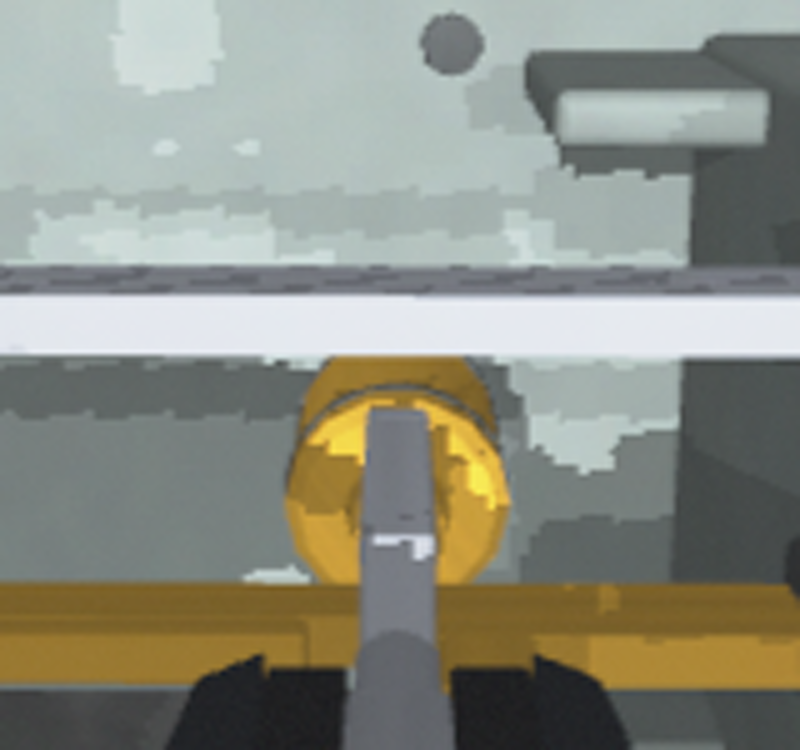

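View pics/s10c.png

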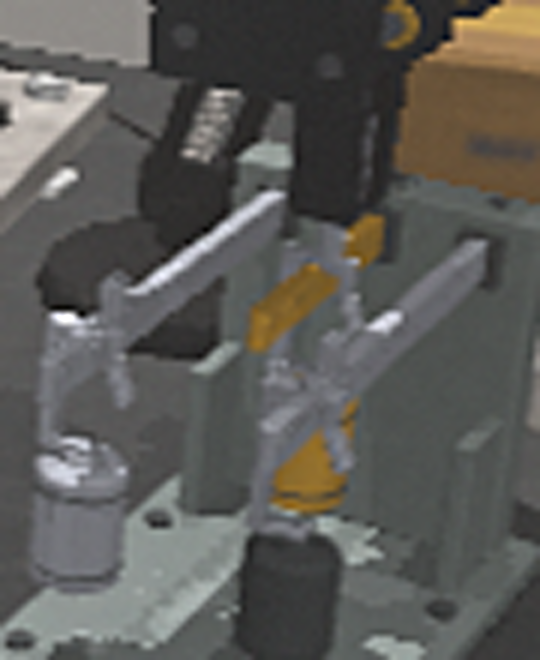

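>>> {"method": "apply_moves", "body": {"steps": [0.011,-0.0004,0,0,0,0,0,0.013,-0.0004,0,0,0,0,0,0.017,-0.0004,0,0,0,0,0,0.022,-0.0004,0,0,0,0,0,0.03,-0.0004,0,0,0,0,0,0.036,-0.0004,0,0,0,0,0,0.036,-0.0004,0,0,0,0,0,0.036,-0.0004,0,0,0,0,0]}}

```text
t: 17.7
ee_pos: [0.5567, -0.2097, 0.3184]
orientation: [-0.705, 0.052, -0.052, 0.705]
ft_force: [0.4, -1.0, 0.8]
grip_width: 0.036
```

```bash
python3 - <<'E'
from h import *
s=arm.get_state();print(s["t"],s["ee_pos"],s["ft_force"],s["grip_width"])
w=arm.grab_frame("wrist");crop(w,240,110,400,260,5,"pics/w11c.png")
E
```

```text
17.7 [ 0.55665468 -0.20973478  0.31840101] [ 0.44966148 -0.95586824  0.83051714] 0.035978174500310246
```

View pics/w11c.png

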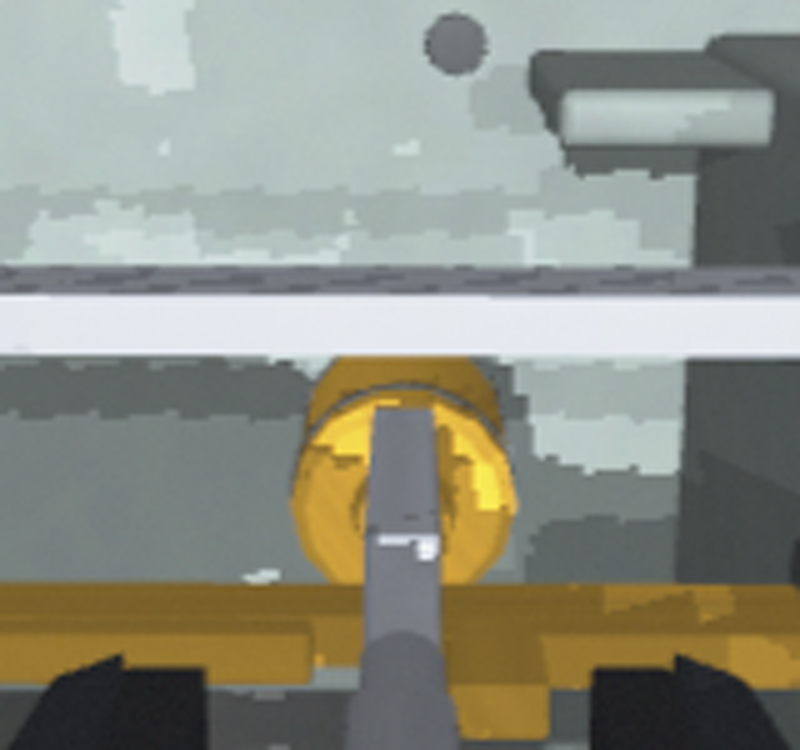

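>>> {"method": "apply_moves", "body": {"steps": [0.036,0,0,0.005,0,0,0,0.036,0,0,0.015,0,0,0,0.036,0,0,0.03,0,0,0,0.036,0,0,0.05,0,0,0,0.036,0,0,0.075,0,0,0,0.036,0,0,0.1,0,0,0,0.036,-0.01,0,0.11,0,0,0,0.036,-0.03,0,0.11,0,0,0]}}

```text
t: 18.55
ee_pos: [0.5268, -0.2099, 0.4313]
orientation: [0.706, -0.05, 0.053, -0.704]
ft_force: [-0.4, 0.3, -0.1]
grip_width: 0.036
```

>>> {"method": "apply_moves", "body": {"steps": [0.036,-0.03,0,0,0,0,0,0.036,-0.06,0,0,0,0,0,0.036,-0.09,0,0,0,0,0,0.036,-0.12,0.02,0,0,0,0,0.036,-0.14,0.04,0,0,0,0,0.036,-0.15,0.06,0,0,0,0,0.036,-0.15,0.06,0,0,0,0,0.036,-0.15,0.06,0,0,0,0]}}

```text
t: 19.35
ee_pos: [0.3764, -0.1497, 0.4289]
orientation: [0.706, -0.051, 0.052, -0.705]
ft_force: [-0.5, -0.0, -0.7]
grip_width: 0.0358
```

>>> {"method": "apply_moves", "body": {"steps": [0.036,0,0,0,0,0,0,0.036,0,0,0,0,0,0,0.036,0,0,0,0,0,0,0.036,0,0,0,0,0,0,0.036,0,0,0,0,0,0,0.036,0,0,0,0,0,0,0.036,0,0,0,0,0,0,0.036,0,0,0,0,0,0]}}

```text
t: 20.15
ee_pos: [0.3766, -0.1497, 0.4284]
orientation: [-0.705, 0.052, -0.052, 0.705]
ft_force: [0.5, -0.0, 0.0]
grip_width: 0.0362
```

```bash
python3 - <<'E'
from h import *
s=arm.get_state();print(s["t"],s["ee_pos"],s["ft_force"],s["grip_width"])
w=arm.grab_frame("wrist");cv2.imwrite("pics/wrist12.png",w[:,:,::-1]);
sc=arm.grab_frame("scene");crop(sc,395,135,495,295,5,"pics/s12c.png")
t=arm.grab_frame("top");cv2.imwrite("pics/top12.png",t[:,:,::-1]);crop(t,370,130,470,240,5,"pics/t12c.png")
t2=arm.grab_frame("scene");print("motion between frames",np.abs(t2[135:295,395:495].astype(int)-sc[135:295,395:495]).max())
E
```

```text
20.15 [ 0.37664822 -0.14973858  0.42840993] [ 0.53733388 -0.00590672  0.005813  ] 0.036168494983206435
motion between frames 25
```

View pics/wrist12.png

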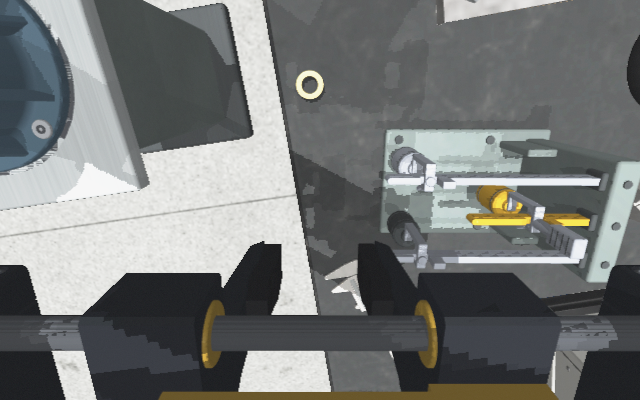

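View pics/s12c.png

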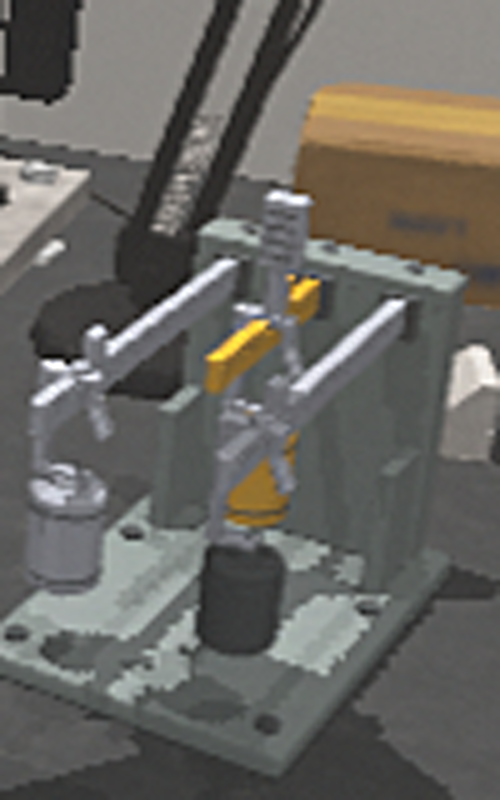

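View pics/t12c.png

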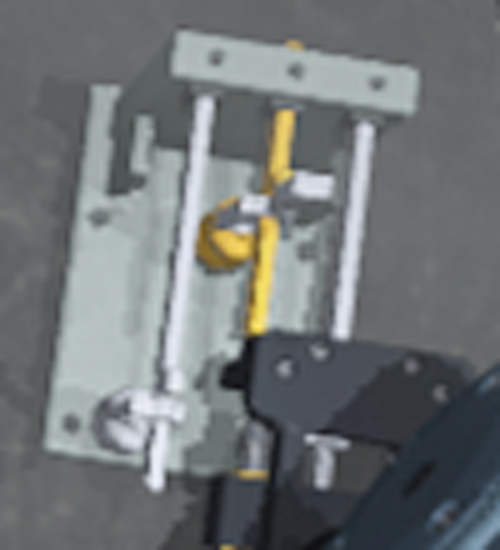

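```bash
python3 - <<'E'
from h import *
P,d=tri(cam("top"),(432.6,167),cam("scene"),(452.6,174.4));print(P,d)
a=arm.grab_frame("top").astype(int)
for _ in range(8): b=arm.grab_frame("top").astype(int)
print("pixels differing >30 at weight",(np.abs(a-b)[155:190,405:440].max(2)>30).sum(), arm.get_state()["t"])
t0=cv2.imread("pics/top0.png").astype(int)
for n,(x0,y0,x1,y1) in {"tin":(170,212,210,250),"sleeve":(345,242,365,262),"orange":(208,215,240,240),"red":(274,215,300,240),"steelnb":(385,200,408,230)}.items(): print(n,(np.abs(t0-b[:,:,::-1])[y0:y1,x0:x1].max(2)>60).sum())
E
```

```text
[ 0.55634104 -0.20983807  0.18350715] 0.0009265485396960621
pixels differing >30 at weight 0 20.8
tin 0
sleeve 0
orange 0
red 0
steelnb 4
```

```bash
python3 -c "
from cell import arm
print(arm.close_job())"
```

```text
the job is handed in; nothing more can be done
None
```

The brass weight now hangs in the notch of the middle arm, resting against the shoulder, and I handed the job in after about 21 s of the allowed 69 s.

**What I did:**
- I gripped the brass weight by its tab and lowered it through the gap between the two neighbours, in front of the arm tip.
- I moved its hook back over the tip and set it down at the entry point. Contact came at a TCP height of 0.3236 m, with about 3 N on the arm.
- I slid it back along the arm with roughly 5–8 N of load until it met the shoulder at about 5 N. The load fell away once the hook was over the notch.
- I eased it down 5.0 mm onto the notch floor, opened the fingers, and raised and withdrew the gripper.

**Last checks:**
- **Position:** the tab top triangulates to (0.556, -0.210, 0.1835) m, against an expected height of 0.185 m. That agrees within the 2 mm calibration.
- **At rest:** top views about 0.4 s apart showed no change at the weight. An earlier pair of scene pictures differed by up to 25 grey levels in places, which I took for noise and did not look into.
- **Neighbours:** both still hang on their arms. The wrist view placed the steel one's hook about 6 mm nearer the rack than the nominal position. I never touched it, so I put that down to measurement offset.
- **Bystanders:** the tin, the sleeve and the orange and red look-alikes are unchanged in the top view.

No check failed.

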